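Set bearing caps down on parallels in a three-station vise

ROBOT

A 6-joint arm with a two-finger parallel gripper is mounted at the origin on the work surface. World frame = base frame: x ahead of the robot, y to its left, z up, the work surface at z = 0. Lengths are in mm, angles in rad, forces in N, time in s.
With the tool pointing down it reaches from about 350 to 875 mm from the base axis. Payload 4.2 kg.
Tool frame: the origin (TCP) lies midway between the tips of the shut fingers; the grasp point (between the pads) lies 19 mm behind it (arm.tcp_to_grasp is the distance from the TCP to the grasp point, in mm); z points along the fingers, y is the line along which they close (so a half turn about z gives the same grasp; the last joint's range is limited). The gripper opens to 85 mm and grips with 20 to 120 N. Pads are 22 mm wide; open, the fingers measure 114 mm over their backs; the gripper's body (76 mm by 85 mm) begins 54 mm behind the grasp point. The pads swing forward as they close: fully open they stand 13 mm farther back than shut.
Start: joints at [1.362, 0.385, 0.008, 0, -1.194, -0.259], TCP at [281.794, 557.846, 231.312] pointing down, gripper open.
Joint ranges: [-3.14, 3.14], [-1.21, 2.06], [-1.07, 1.41], [-3.16, 2.05], [-2.99, -0.16], [-3.1, 3.1]. Speed limits (rad/s): [2.79, 2.79, 3.14, 3.14, 3.14, 3.14].

INTERFACE

Orientations are given as a unit quaternion [x, y, z, w].
In Python, from bench import arm, imaging, job, models gives the robot as it stands.
- The arm moves only by the tool arm_command, never from a script. Its argument "rows" is a list of rows, each an object with "grip": the opening, from 0 (shut) to 1 (fully open); "linear": the shift along the tool's x, y, z in mm, a list of three; "rot": the turn, a rotation vector about the tool's x, y, z in rad, a list of three. In form: [{"grip": grip, "linear": [tx, ty, tz], "rot": [rx, ry, rz]}, ...]. A call has 1 to 10 rows; each row is the pose to reach, as a shift and turn from the pose commanded when the call began, along the tool's axes at that moment; what a row does not reach only later rows make up. A row lasts 1/8 s, in which the tool goes at most 62.5 mm and 10.7 degrees, less where a joint would pass 70% of its speed; a pose out of reach is approached as far as the arm can. A call with a gripper value outside its range is refused whole. The fingers move at their own pace and stop on an object; the grip force is fixed at half the most. Time passes only in rows, so rows that repeat a pose let the fingers close. It gives the time, the measured TCP pose, the force, the opening and the grip force at its end, in the units of the state.
- arm.read_state(): the state, without advancing time (a new reading comes with each control period).
- imaging.get_image(name): name is "scene" or "side" or "wrist"; returns a dict with "frame" (400x640x3 uint8, red, green, blue), "fx", "fy", "cx", "cy" (pixels), "extrinsics" (4x4, takes a point from world to camera coordinates); the wrist camera has in their place "T_tool_cam" (4x4, takes a point from camera to tool coordinates, whose origin is the TCP and whose axes are the flange's). Camera axes: x right, y down, z forward; pixel columns grow to the right and rows downward; lengths in mm; the calibration is good to about 2 mm. The wrist camera is an equidistant fisheye: a pixel r from the principal point sees the ray r / f radians off the axis. A picture is of the moment at which its call begins: read the wrist's pose just before it. There is no depth.
- job.job_done(): hands the job in; it is judged then, once.
Trained networks look in a picture, given as the dict that the camera call returned (one of the last four; its "shot" number tells which), for a name from the list of things; names that differ only in an ending like _2 or _b are one class to them, and where a whole thing is asked for, a point or a joint stands for the part that bears it (a point fixed in the world has none). Each returns a list of dicts, best first, with "score" (0 to 1); they miss things now and then, are a little off and sometimes report something else, mostly with a low value. They report only what shows in the picture. A call takes as long as a camera call. They do not tell look-alikes from the thing itself.
- models.spot_in(picture, query): "rect" ([left, top, right, bottom] in pixels, round what is visible of it).
- models.tip_of(picture, query): "pixel" ([column, row] in pixels: a listed point, or the origin of a listed thing).
The state is a dict: "clock": time; "joints": joint angles; "joint_vel": joint speeds; "joint_efforts": joint torques, N m; "position": TCP position; "ee_rot": TCP orientation; "contact_force": force on the tool from outside, world axes, zero at the start; "wrist_torque": the same for the moment, N m; "gripper_width": finger opening in mm; "grasp_force": force on a finger pad.
Only numpy, scipy, OpenCV 4.12 (cv2) and the standard library are available. Lean on these libraries where they do the work, as an engineer would, in place of code of your own. Each camera call takes 0.05 s, during which the arm holds its last target. There are 200 camera calls.

TASK

Set the vise up for milling the bearing caps: slide the two steel parallels into its two grooves, one in each, until they are fully home against the hidden stops. Then put every bearing cap that is on the bench into the vise, feet down, each centred on a sprung jaw of its own, and tap each one down until both its feet sit solidly on the parallels, so that these can no longer slide. Leave the other things on the bench where they lie.

Things in the scene. Friction and masses are not known exactly. Their poses are not given: they have to be found in the camera images.
- vise: Low grey and dark steel vise with three stations in a row, fixed to the bench: x from -84 to 70, y from -88 to 98 (flared groove mouths to y = -104), 66 mm high. Origin on the bench, under the middle of a clamped cap; y runs along the jaws, z is up. Long fixed jaw on the +x side: face at x = 30, y from -86 to 61. Three sprung jaws on the -x side. Two parallel grooves run along y beneath the jaws.
- mouth0 (a point): Middle of the floor of the -x groove at its open end (vise y = -88), 25 mm above the bench. The groove runs 164 mm along the vise's +y to a stop hidden beneath a lip (the lip covers the last 14 mm; underside 45 mm, top 60 mm above the bench). Groove 17 mm wide, rims 34 mm above the bench. A ramp, a pointed rib and cheeks flare the mouth over 14 mm outside it.
- mouth1 (a point): The same point of the +x groove, 42 mm from the first in x (grooves centred at vise x = -21 and 21). The sprung jaws (undersides 40.5 mm above the bench) overhang the -x groove by 2 mm and the lip covers the ends of both, so the parallels go in endways at this end.
- jaw0 (a joint): First sprung jaw (46 mm long, centred at vise y = -62): 0 at rest, face at x = -27.5; grows as it is pushed to -x (m, up to 0.009; 0.0025 with a cap clamped). Its spring pushes to +x with 7.5 N at rest, 10 N with a cap in. All jaw tops are 66 mm above the bench; the upper 16 mm of all jaw faces slope outward by 6 mm as a lead-in.
- jaw1 (a joint): Middle sprung jaw, centred at vise y = -12, otherwise like jaw0. A cap set loosely in the mouth stays some 12 to 20 mm too high, held by the jaws, until it is pushed down with about 10 to 20 N.
- jaw2 (a joint): Third sprung jaw, centred at vise y = 38, otherwise like jaw0.
- seat0 (a point): Where the origin of a fully seated cap comes to lie in front of the first sprung jaw, 39 mm above the bench: on top of the parallels (vise x = 0, y = -62).
- seat1 (a point): The same for the middle sprung jaw, 50 mm further along y.
- seat2 (a point): The same for the third sprung jaw, 50 mm further along y.
- parallel0: Plain bright square steel bar, 210 x 14 x 14 mm, 0.32 kg, lying on the bench. Its length is its x axis; origin at its centre. When home, 46 mm of it stick out of the vise's open end. The two bars are alike; either goes in either groove, either end first.
- parallel1: The other such bar, the same size.
- cap0: Aluminium-grey bearing cap, one of two or three alike (some may be absent): 60 mm in x, 44 mm in y, 46 mm high, 0.42 kg; an arch on two feet, each 17 mm wide in x (|x| from 13 to 30), the arch opening 26 mm wide and 20 mm high running along y; flat top with two bolt holes. Origin in the middle of its underside, z up. It is clamped across its 60 mm; seated, it stands 19 mm above the jaws. Either way round.
- cap1: Aluminium-grey bearing cap, like cap0: 60 mm in x, 44 mm in y, 46 mm high, 0.42 kg; an arch on two feet, each 17 mm wide in x (|x| from 13 to 30), the arch opening 26 mm wide and 20 mm high running along y; flat top with two bolt holes. Origin in the middle of its underside, z up. It is clamped across its 60 mm; seated, it stands 19 mm above the jaws. Either way round.
- cap2: Aluminium-grey bearing cap, like cap0: 60 mm in x, 44 mm in y, 46 mm high, 0.42 kg; an arch on two feet, each 17 mm wide in x (|x| from 13 to 30), the arch opening 26 mm wide and 20 mm high running along y; flat top with two bolt holes. Origin in the middle of its underside, z up. It is clamped across its 60 mm; seated, it stands 19 mm above the jaws. Either way round.
- mallet: Bystander: hammer with a green handle and black head, lying beyond the vise; origin under it.
- wrench: Bystander: steel wrench, 200 mm, lying.
- socket: Bystander: small steel socket, 28 mm wide, 50 mm high, standing.
- gauge_case: Bystander: flat black case 75 x 150 x 25 mm.
- bolt_jar: Bystander: clear jar with a black cap, 56 mm wide, 75 mm high.
- piston_pin: Bystander: standing steel pin, 22 mm wide, 60 mm high.
- feeler_case: Bystander: small black case 40 x 100 x 16 mm.
Mind the look-alikes: they are no part of the job. What is shaped like the parallel0 but yellow is not meant.

How it is judged (in metres and radians):
On the way:
1. both parallels are in the grooves, one in each, fully home against the stops ((((x of parallel0 in the frame of vise between -0.027 and -0.015 m and y of parallel0 in the frame of vise between -0.0325 and -0.026 m and z of parallel0 in the frame of vise between 0.028 and 0.036 m and angle between the x axis of parallel0 and the y axis of vise, either way round below 0.06 rad) and (x of parallel1 in the frame of vise between 0.015 and 0.027 m and y of parallel1 in the frame of vise between -0.0325 and -0.026 m and z of parallel1 in the frame of vise between 0.028 and 0.036 m and angle between the x axis of parallel1 and the y axis of vise, either way round below 0.06 rad)) or ((x of parallel0 in the frame of vise between 0.015 and 0.027 m and y of parallel0 in the frame of vise between -0.0325 and -0.026 m and z of parallel0 in the frame of vise between 0.028 and 0.036 m and angle between the x axis of parallel0 and the y axis of vise, either way round below 0.06 rad) and (x of parallel1 in the frame of vise between -0.027 and -0.015 m and y of parallel1 in the frame of vise between -0.0325 and -0.026 m and z of parallel1 in the frame of vise between 0.028 and 0.036 m and angle between the x axis of parallel1 and the y axis of vise, either way round below 0.06 rad)))), for 0.2 s.
At the end, for the whole second after the job is handed in: Both parallels lie one in each groove with their ends within 3.5 mm of the stop; every cap present stands upright in the vise, within 9 mm of the middle of a sprung jaw, square to the jaws, its feet within 1.7 mm of the top of the parallels, at rest ((((x of parallel0 in the frame of vise between -0.027 and -0.015 m and y of parallel0 in the frame of vise between -0.0325 and -0.026 m and z of parallel0 in the frame of vise between 0.028 and 0.036 m and angle between the x axis of parallel0 and the y axis of vise, either way round below 0.06 rad) and (x of parallel1 in the frame of vise between 0.015 and 0.027 m and y of parallel1 in the frame of vise between -0.0325 and -0.026 m and z of parallel1 in the frame of vise between 0.028 and 0.036 m and angle between the x axis of parallel1 and the y axis of vise, either way round below 0.06 rad)) or ((x of parallel0 in the frame of vise between 0.015 and 0.027 m and y of parallel0 in the frame of vise between -0.0325 and -0.026 m and z of parallel0 in the frame of vise between 0.028 and 0.036 m and angle between the x axis of parallel0 and the y axis of vise, either way round below 0.06 rad) and (x of parallel1 in the frame of vise between -0.027 and -0.015 m and y of parallel1 in the frame of vise between -0.0325 and -0.026 m and z of parallel1 in the frame of vise between 0.028 and 0.036 m and angle between the x axis of parallel1 and the y axis of vise, either way round below 0.06 rad))) and x of cap0 in the frame of vise between -0.004 and 0.004 m and z of cap0 in the frame of vise between 0.036 and 0.0407 m and angle between each of cap0, cap1, cap2's own z axis and vertical below 0.05 rad and angle between the x axis of each of cap0, cap1, cap2 and the x axis of vise, either way round below 0.08 rad and (y of cap0 in the frame of vise between -0.071 and -0.053 m or y of cap0 in the frame of vise between -0.021 and -0.003 m or y of cap0 in the frame of vise between 0.029 and 0.047 m) and linear speed of each of cap0, cap1, cap2 below 0.01 m/s and x of cap1 in the frame of vise between -0.004 and 0.004 m and z of cap1 in the frame of vise between 0.036 and 0.0407 m and (y of cap1 in the frame of vise between -0.071 and -0.053 m or y of cap1 in the frame of vise between -0.021 and -0.003 m or y of cap1 in the frame of vise between 0.029 and 0.047 m) and x of cap2 in the frame of vise between -0.004 and 0.004 m and z of cap2 in the frame of vise between 0.036 and 0.0407 m and (y of cap2 in the frame of vise between -0.071 and -0.053 m or y of cap2 in the frame of vise between -0.021 and -0.003 m or y of cap2 in the frame of vise between 0.029 and 0.047 m)); the robot touches nothing.
It fails at once if a bystander is knocked over or pushed more than 5 cm away (distance of any of mallet, wrench, socket, gauge_case, bolt_jar, piston_pin, feeler_case from where it was at the start of the episode above 0.05 m or angle between any of socket, bolt_jar, piston_pin's own z axis and vertical above 0.7 rad).
Of cap0, cap1, cap2 only 2 to 3 are there at a start; the rules pass over those that are not, and their reading is None.
At some moment in a run one of cap0, cap1, cap2 may be knocked a few centimetres aside while the robot is not near it.
Once in a run the grip may slacken for a moment while it holds something.
It also fails if it takes over 210 s, if anything falls off the work surface, if the arm or the gripper's body presses on something with over 40 N, if the wrist force passes 120 N, or if a joint passes its speed limit or range.

## Working session

There is one attempt and no reset: what is moved stays moved. The work goes in short steps, Python scripts to look and compute and a tool call to move; the robot and the scene stay as the last step left them, time stands still between calls to the robot, and variables do not carry over. Pictures are saved under pics/ and viewed, at most 14 in all, crops included, and the job is handed in when it is done.

Besides the shell and the picture viewer there is one more tool, called as name(argument=value, ...), one argument or row to a line, values as JSON. arm_command: Moves the arm, as the interface text tells. Its arguments: {"type":"object","properties":{"rows":{"type":"array"}},"required":["rows"]}

```bash
mkdir -p pics; ls
cat > h.py <<'E'
import numpy as np, cv2, json
from scipy.spatial.transform import Rotation as R
from bench import arm, imaging, job, models
def ray(p,px,st=None):
    u,v=px
    if 'extrinsics' in p:
        E=np.array(p['extrinsics']); d=np.array([(u-p['cx'])/p['fx'],(v-p['cy'])/p['fy'],1.])
        Rm=E[:3,:3]; return -Rm.T@E[:3,3], Rm.T@d
    x=(u-p['cx'])/p['fx'];y=(v-p['cy'])/p['fy'];th=np.hypot(x,y)
    d=np.array([x/th*np.sin(th),y/th*np.sin(th),np.cos(th)]) if th>1e-9 else np.array([0,0,1.])
    T=np.array(p['T_tool_cam']); W=tool(st)
    M=W@T; return M[:3,3], M[:3,:3]@d
def tool(st):
    W=np.eye(4);W[:3,:3]=R.from_quat(st['ee_rot']).as_matrix();W[:3,3]=st['position'];return W
def onz(p,px,z,st=None):
    o,d=ray(p,px,st); return o+d*(z-o[2])/d[2]
def proj(p,X,st=None):
    X=np.append(X,1.)
    if 'extrinsics' in p:
        c=np.array(p['extrinsics'])@X; return np.array([p['fx']*c[0]/c[2]+p['cx'],p['fy']*c[1]/c[2]+p['cy']])
    c=np.linalg.inv(tool(st)@np.array(p['T_tool_cam']))@X
    th=np.arctan2(np.hypot(c[0],c[1]),c[2]);ph=np.arctan2(c[1],c[0])
    return np.array([p['cx']+p['fx']*th*np.cos(ph),p['cy']+p['fy']*th*np.sin(ph)])
def snap(name,fn=None):
    st=arm.read_state();p=imaging.get_image(name)
    if fn: cv2.imwrite('pics/'+fn,cv2.cvtColor(p['frame'],cv2.COLOR_RGB2BGR))
    return p,st
E
python3 - <<'E'
from h import *
print(arm.read_state())
for n in ['scene','side','wrist']:
    p,st=snap(n,n+'0.png')
    print(n,p['fx'],p['cx'],p['cy'],np.array(p.get('extrinsics',p.get('T_tool_cam'))).round(3).tolist())
    for q in ['vise','parallel0','cap0','mouth0','mouth1','seat0','seat1','seat2','jaw0']:
        try:
            print(q,[(np.round(d['pixel']).tolist(),round(d['score'],2)) for d in models.tip_of(p,q)][:4],[(np.round(d['rect']).tolist(),round(d['score'],2)) for d in models.spot_in(p,q)][:4])
        except Exception as e: print(q,e)
E
```

```text
pics
{'clock': 0.0, 'joints': array([ 1.36161058e+00,  3.85569550e-01,  6.57554082e-03, -5.24619060e-04,
       -1.19399901e+00, -2.58617801e-01]), 'joint_vel': array([-0.00042232, -0.00131926,  0.00046655,  0.00068163,  0.00024196,
       -0.00041112]), 'joint_efforts': array([-5.80243632e-04, -3.92289841e+01,  1.88402295e+01,  4.18617770e+00,
       -4.61134114e-03,  7.79671836e-06]), 'position': array([281.52716638, 557.32099274, 230.19026898]), 'ee_rot': array([ 9.72746416e-01, -2.31868807e-01, -2.16583313e-04,  1.10403677e-03]), 'contact_force': array([ 0.4685968 , -0.63768257,  0.25028579]), 'wrist_torque': array([0.01107043, 0.02142696, 0.0075405 ]), 'grasp_force': 0.0, 'gripper_width': 85.26660130695885}
scene 419.8657725673395 323.46143009959195 191.27859568580615 [[-0.206, 0.978, 0.01, 139.629], [0.833, 0.181, -0.523, -346.375], [-0.513, -0.099, -0.852, 1614.931], [0.0, 0.0, 0.0, 1.0]]
vise [([359.0, 231.0], 0.74)] [([326.0, 194.0, 397.0, 259.0], 0.91), ([427.0, 229.0, 451.0, 254.0], 0.45), ([354.0, 201.0, 370.0, 220.0], 0.33)]
parallel0 [([216.0, 198.0], 0.69), ([248.0, 18
[... 2469 characters left out ...]
, 179.0], 0.58), ([332.0, 193.0], 0.57)] [([286.0, 164.0, 358.0, 214.0], 0.61), ([260.0, 159.0, 283.0, 181.0], 0.17)]
jaw0 it knows: bolt_jar, cap, feeler_case, gauge_case, mallet, mouth, parallel, piston_pin, seat, socket, vise, wrench
wrist 309.70691628693146 318.85271341882014 202.99815571756247 [[0.001, -0.963, -0.269, 68.331], [1.0, 0.0, 0.002, 0.428], [-0.002, -0.269, 0.963, -142.171], [0.0, 0.0, 0.0, 1.0]]
vise [] []
parallel0 [] []
cap0 [] [([339.0, 2.0, 395.0, 21.0], 0.7), ([445.0, 0.0, 468.0, 9.0], 0.7)]
mouth0 [] []
mouth1 [] []
seat0 [] []
seat1 [] []
seat2 [] []
jaw0 it knows: bolt_jar, cap, feeler_case, gauge_case, mallet, mouth, parallel, piston_pin, seat, socket, vise, wrench
```

Run:
```python
import cv2
a=cv2.imread('pics/scene0.png');b=cv2.imread('pics/side0.png')
c=cv2.resize(a[80:300,150:480],(800,533),interpolation=cv2.INTER_CUBIC);cv2.imwrite('pics/scene0c.png',c)
c=cv2.resize(b[130:400,160:480],(711,600),interpolation=cv2.INTER_CUBIC);cv2.imwrite('pics/side0c.png',c)
```

```text
(no output)
```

View pics/scene0c.png

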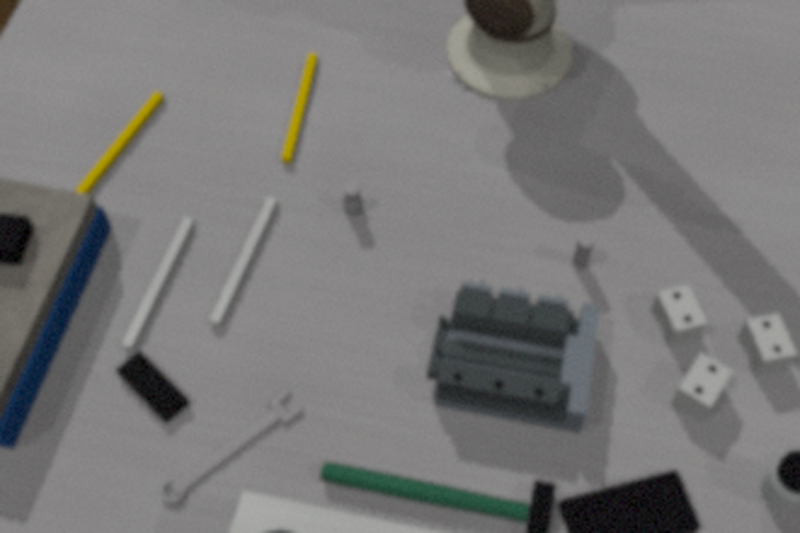

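View pics/side0c.png

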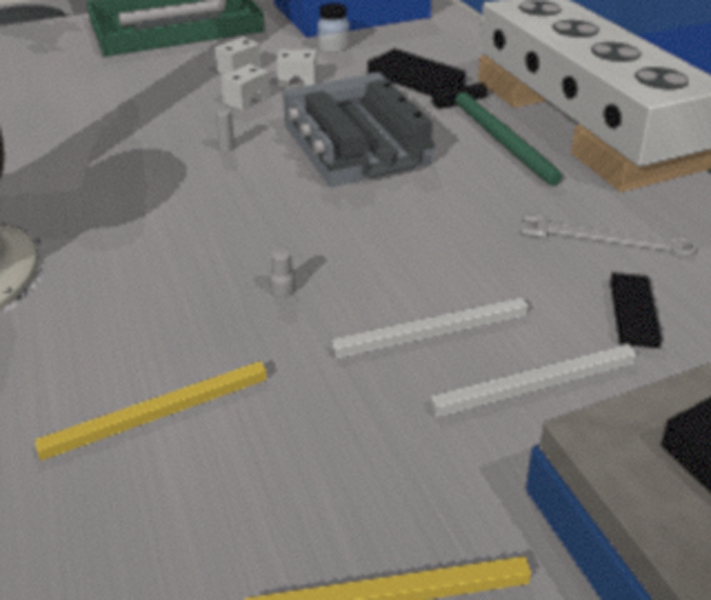

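The two white steel bars are the parallels, at about (216,197) and (250,187) in the scene view. The yellow bars at (198,140) and (274,124) are look-alikes. The side view also shows a bar in the green tray at about (237,135), which I'll ignore. The caps are at about (432,207), (440,237) and (468,219). The vise is at (362,228), with its mouths to the left.

```bash
cat >> h.py <<'E'
def bars(p,st=None,z=14,box=None,thr=150):
    f=p['frame'].astype(int); return f
E
python3 - <<'E'
from h import *
p,_=snap('scene'); s,_=snap('side')
for n,(u,v),z in [('m0',(334,218),25),('m1',(332,228),25),('seat2',(373,226),39),('seat1',(356,226),39),('seat0',(339,221),39),('vise',(359,231),0),('b1',(216,197),7),('b2',(251,187),7),('capA',(432,207),46),('capB',(440,237),46),('capC',(468,219),46),('socket?',(296,163),30),('pin?',(391,184),30),
 ('b1 far',(150+190*.4125,80+218*.4125),14),('b1 near',(150+128*.4125,80+345*.4125),14),('b2 far',(150+271*.4125,80+200*.4125),14),('b2 near',(150+216*.4125,80+322*.4125),14)]:
    print('scene',n,onz(p,(u,v),z).round(0))
for n,(u,v),z in [('m',(340,201),25),('m',(327,203),25),('seat',(318,179),39),('seat',(324,187),39),('seat',(332,193),39),('vise',(323,194),0),('b',(402,297),7),('b',(352,278),7)]:
    print('side',n,onz(s,(u,v),z).round(0))
E
```

```text
scene m0 [532.   3.  25.]
scene m1 [567.   4.  25.]
scene seat2 [541. 127.  39.]
scene seat1 [552.  75.  39.]
scene seat0 [546.  21.  39.]
scene vise [547.  87.   0.]
scene b1 [ 528. -392.    7.]
scene b2 [ 466. -291.    7.]
scene capA [439. 298.  46.]
scene capB [539. 330.  46.]
scene capC [458. 411.  46.]
scene socket? [ 355. -163.   30.]
scene pin? [371. 162.  30.]
scene b1 far [ 421. -384.   14.]
scene b1 near [ 628. -398.   14.]
scene b2 far [ 367. -282.   14.]
scene b2 near [ 572. -297.   14.]
side m [567.  -1.  25.]
side m [527.   3.  25.]
side seat [551. 130.  39.]
side seat [547.  73.  39.]
side seat [555.  29.  39.]
side vise [554.  97.   0.]
side b [ 532. -387.    7.]
side b [ 460. -293.    7.]
```

```bash
cat >> h.py <<'E'
import os
def wrap(a): return (a+np.pi)%(2*np.pi)-np.pi
def plan(*wps):
    """wps: (x,y,z,psi) world waypoints, one call; prints relative tool rows; records the last as commanded"""
    c=json.load(open('cmd.json')) if os.path.exists('cmd.json') else [281.794,557.846,231.312,-0.4678]
    cur=np.zeros(4); 
    for w in wps:
        d=np.array(w[:3])-c[:3]; cs,sn=np.cos(c[3]),np.sin(c[3])
        l=np.round(np.array([cs*d[0]+sn*d[1], sn*d[0]-cs*d[1], -d[2]])*2)/2
        a=round(-wrap(w[3]-c[3]),3)
        step=np.linalg.norm(l-cur[:3]); da=abs(a-cur[3])
        n=int(max(np.ceil(step/62.5),np.ceil(np.degrees(da)/10.7)))
        print('linear',l.tolist(),'rot',a,'rows>=',n)
        cur=np.append(l,a)
    l,a=cur[:3],cur[3]
    new=[c[0]+cs*l[0]+sn*l[1],c[1]+sn*l[0]-cs*l[1],c[2]-l[2],wrap(c[3]-a)]
    json.dump(new,open('cmd.json','w')); print('cmd',np.round(new,3))
E
python3 -c "
from h import *
plan((549,60,200,-1.571))"
```

```text
linear [463.0, 324.0, 31.5] rot 1.103 rows>= 10
cmd [548.951  59.878 199.812  -1.571]
```

arm_command(
  rows=[
    {"grip":1,"linear":[463,324,31.5],"rot":[0,0,1.103]},
    {"grip":1,"linear":[463,324,31.5],"rot":[0,0,1.103]},
    {"grip":1,"linear":[463,324,31.5],"rot":[0,0,1.103]},
    {"grip":1,"linear":[463,324,31.5],"rot":[0,0,1.103]},
    {"grip":1,"linear":[463,324,31.5],"rot":[0,0,1.103]},
    {"grip":1,"linear":[463,324,31.5],"rot":[0,0,1.103]},
    {"grip":1,"linear":[463,324,31.5],"rot":[0,0,1.103]},
    {"grip":1,"linear":[463,324,31.5],"rot":[0,0,1.103]},
    {"grip":1,"linear":[463,324,31.5],"rot":[0,0,1.103]},
    {"grip":1,"linear":[463,324,31.5],"rot":[0,0,1.103]},
  ],
)

```text
clock: 3.9
position: [550.0, 56.4, 199.2]
ee_rot: [-0.705, 0.709, 0.0, -0.0]
contact_force: [0.7, 0.3, -0.6]
gripper_width: 85.4
grasp_force: 0.0
```

Run:
```python
from h import *
p,st=snap('wrist','w1.png')
print(st['position'],st['ee_rot'].round(4),st['joints'].round(2),st['clock'])
for q,z in [('mouth0',25),('seat0',39),('vise',0)]:
    for d in models.tip_of(p,q): print(q,np.round(d['pixel']),round(d['score'],2),onz(p,d['pixel'],z,st).round(1))
cv2.imwrite('pics/w1.png',cv2.cvtColor(cv2.resize(p['frame'],(800,500)),cv2.COLOR_RGB2BGR))
```

```text
[549.98774671  56.36766633 199.21048705] [-7.050e-01  7.092e-01  0.000e+00 -5.000e-04] [ 0.4   0.29 -0.22  0.   -1.06 -0.4 ] 3.9
mouth0 [295. 135.] 0.92 [573.9   3.8  25. ]
mouth0 [337. 135.] 0.77 [531.1   3.9  25. ]
seat0 [320. 160.] 0.93 [548.4  28.2  39. ]
seat0 [318. 255.] 0.78 [550.9 128.9  39. ]
vise [314. 212.] 0.71 [555.   92.9   0. ]
```

View pics/w1.png

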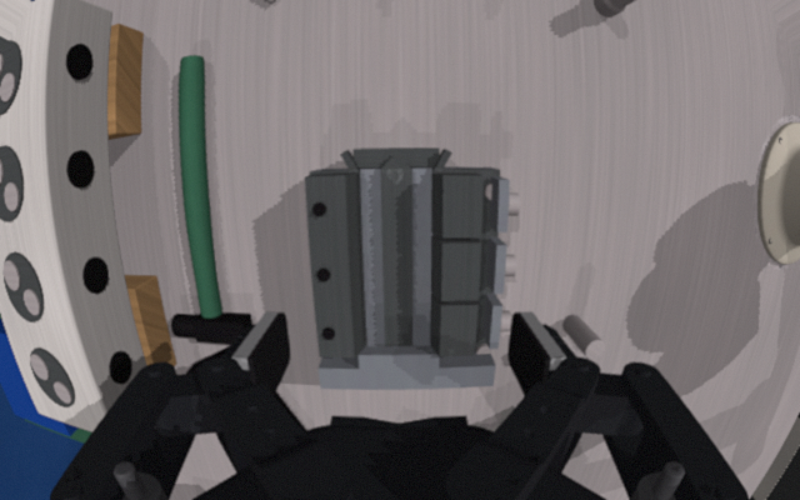

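The wrist view shows the vise square in the image. Its mouths are at (337,135) for the -x groove and (295,135) for the +x one, and the lip is at the bottom. Next I'll rectify this view onto the groove-rim plane to get the yaw and groove centres.

```bash
cat >> h.py <<'E'
def rect(p,st,z,x0,x1,y0,y1,s=3):
    """top-down map of plane z: columns = world y, rows = world x"""
    ys=np.arange(y0,y1,1/s);xs=np.arange(x0,x1,1/s);Y,X=np.meshgrid(ys,xs)
    P=np.stack([X,Y,np.full_like(X,z),np.ones_like(X)],-1)
    if 'extrinsics' in p:
        c=P@np.array(p['extrinsics']).T;u=p['fx']*c[...,0]/c[...,2]+p['cx'];v=p['fy']*c[...,1]/c[...,2]+p['cy']
    else:
        c=P@np.linalg.inv(tool(st)@np.array(p['T_tool_cam'])).T
        th=np.arctan2(np.hypot(c[...,0],c[...,1]),c[...,2]);ph=np.arctan2(c[...,1],c[...,0])
        u=p['cx']+p['fx']*th*np.cos(ph);v=p['cy']+p['fy']*th*np.sin(ph)
    return cv2.remap(p['frame'],u.astype(np.float32),v.astype(np.float32),cv2.INTER_CUBIC)
E
python3 - <<'E'
from h import *
p,st=snap('wrist')
print(st['position'],st['ee_rot'].round(4))
m=rect(p,st,34,470,640,-30,200,3)
for x in range(0,170*3,30): cv2.line(m,(0,x),(6,x),(255,0,0),1)
for y in range(0,230*3,30): cv2.line(m,(y,0),(y,6),(255,0,0),1)
cv2.imwrite('pics/r1.png',cv2.cvtColor(m,cv2.COLOR_RGB2BGR))
g=cv2.cvtColor(m,cv2.COLOR_RGB2GRAY).astype(int)
for y in (20,50,80,110,140): print(y,g[150:330:3,(y+30)*3-6:(y+30)*3+6].mean(1).round().astype(int).tolist())
E
```

```text
[548.67622602  60.60326839 199.94328231] [ 7.074e-01 -7.068e-01 -0.000e+00 -1.000e-04]
20 [38, 36, 36, 52, 78, 90, 92, 92, 91, 90, 89, 89, 90, 90, 90, 91, 88, 83, 77, 66, 56, 55, 56, 58, 63, 64, 64, 66, 69, 70, 70, 71, 71, 71, 70, 71, 71, 71, 70, 72, 73, 72, 70, 70, 81, 92, 94, 92, 93, 93, 93, 94, 93, 93, 103, 109, 107, 103, 103, 98]
50 [38, 36, 40, 57, 80, 90, 93, 92, 92, 90, 92, 91, 91, 91, 91, 86, 80, 78, 73, 62, 55, 55, 55, 54, 55, 54, 52, 53, 54, 55, 53, 57, 63, 68, 69, 69, 68, 69, 71, 70, 70, 69, 68, 73, 83, 91, 95, 94, 92, 93, 92, 93, 97, 104, 107, 107, 106, 104, 100, 92]
80 [38, 34, 40, 65, 86, 92, 92, 92, 92, 92, 92, 93, 93, 94, 92, 90, 84, 78, 70, 61, 56, 55, 54, 53, 52, 52, 52, 53, 54, 57, 61, 66, 69, 69, 70, 70, 70, 70, 70, 70, 70, 70, 68, 74, 85, 91, 91, 90, 89, 90, 90, 91, 95, 102, 105, 101, 98, 99, 97, 88]
110 [34, 36, 50, 72, 87, 92, 91, 92, 92, 92, 91, 92, 90, 91, 93, 89, 82, 78, 71, 60, 54, 55, 54, 53, 52, 53, 53, 55, 55, 53, 53, 57, 64, 70, 71, 70, 69, 69, 70, 70, 68, 68, 71, 79, 88, 90, 91, 91, 90, 91, 89, 87, 92, 99, 105, 102, 100, 100, 99, 89]
140 [37, 38, 47, 61, 72, 74, 74, 72, 72, 73, 73, 72, 71, 72, 71, 73, 75, 70, 59, 50, 46, 47, 50, 49, 49, 49, 49, 52, 51, 51, 54, 60, 65, 66, 65, 66, 65, 66, 63, 63, 64, 66, 68, 76, 86, 86, 84, 84, 84, 85, 84, 83, 89, 94, 98, 100, 99, 99, 95, 78]
```

View pics/r1.png

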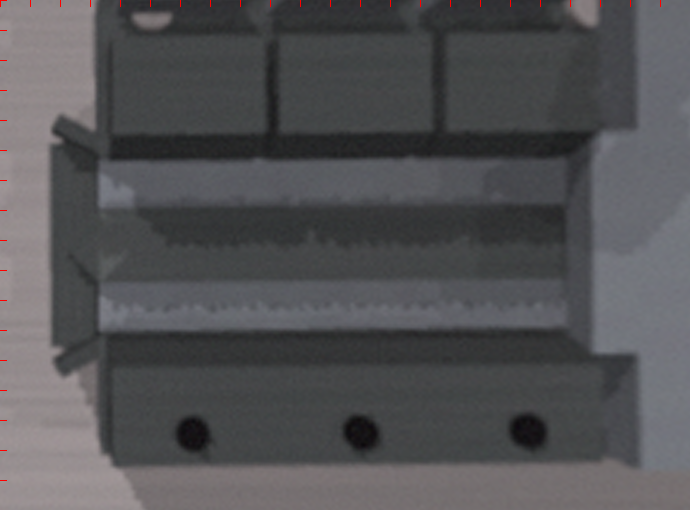

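The rectified view shows the groove lands at x≈538.5 and 563.7 with the mouth at y≈2.9. That puts the vise origin at about (551.1, 90.9) with a yaw of about 0.004. Next, the bars.

```bash
python3 -c "
from h import *
plan((480,-335,200,-0.07))"
```

```text
linear [395.0, 69.0, -0.0] rot -1.501 rows>= 9
cmd [ 4.79950e+02 -3.35122e+02  1.99812e+02 -7.00000e-02]
```

arm_command(
  rows=[
    {"grip":1,"linear":[395,69,0],"rot":[0,0,-1.501]},
    {"grip":1,"linear":[395,69,0],"rot":[0,0,-1.501]},
    {"grip":1,"linear":[395,69,0],"rot":[0,0,-1.501]},
    {"grip":1,"linear":[395,69,0],"rot":[0,0,-1.501]},
    {"grip":1,"linear":[395,69,0],"rot":[0,0,-1.501]},
    {"grip":1,"linear":[395,69,0],"rot":[0,0,-1.501]},
    {"grip":1,"linear":[395,69,0],"rot":[0,0,-1.501]},
    {"grip":1,"linear":[395,69,0],"rot":[0,0,-1.501]},
    {"grip":1,"linear":[395,69,0],"rot":[0,0,-1.501]},
    {"grip":1,"linear":[395,69,0],"rot":[0,0,-1.501]},
  ],
)

```text
clock: 5.4
position: [480.5, -334.0, 200.0]
ee_rot: [0.999, -0.035, 0.0, 0.0]
contact_force: [0.8, -0.1, 0.1]
gripper_width: 85.5
grasp_force: 0.0
```

arm_command(
  rows=[
    {"grip":1,"linear":[0,0,0],"rot":[0,0,0]},
    {"grip":1,"linear":[0,0,0],"rot":[0,0,0]},
    {"grip":1,"linear":[0,0,0],"rot":[0,0,0]},
  ],
)

```text
clock: 5.78
position: [480.1, -334.8, 199.9]
ee_rot: [0.999, -0.035, 0.0, 0.0]
contact_force: [0.2, 0.1, 0.1]
gripper_width: 85.3
grasp_force: 0.0
```

Run:
```python
from h import *
p,st=snap('wrist')
print(st['position'],st['ee_rot'].round(4),st['joints'].round(2))
m=rect(p,st,14,320,660,-450,-230,2)
cv2.imwrite('pics/r2.png',cv2.cvtColor(m,cv2.COLOR_RGB2BGR))
g=cv2.GaussianBlur(m,(5,5),0).astype(int)
hsv=cv2.cvtColor(m,cv2.COLOR_RGB2HSV)
print(np.percentile(hsv[...,2],[5,50,90,97,99,99.9]))
bw=((hsv[...,2]>170)&(hsv[...,1]<60)).astype(np.uint8)
bw=cv2.morphologyEx(bw,cv2.MORPH_OPEN,np.ones((5,5)))
n,l,s,c=cv2.connectedComponentsWithStats(bw)
for i in range(1,n):
    if s[i][4]>1500:
        pts=np.argwhere(l==i)[:,::-1].astype(np.float32); r=cv2.minAreaRect(pts)
        print(s[i],'center xy',320+r[0][1]/2,-450+r[0][0]/2,'size',np.array(r[1])/2,r[2])
```

```text
[ 480.07895444 -334.84162474  199.89378841] [ 0.9994 -0.0348  0.      0.    ] [-0.33  0.34 -0.14  0.   -1.09  1.83]
[ 90. 129. 135. 167. 173. 177.]
[  85  472   30  143 2999] center xy 591.5179443359375 -400.2265815734863 size [11.80252075 71.76390839] 3.7517290115356445
```

View pics/r2.png

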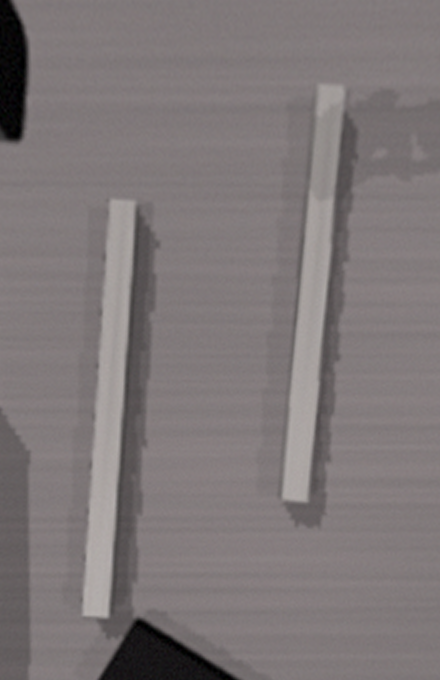

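The rectified view shows both steel bars clearly. Bar 1 (left) has its centre at about (110,408) and bar 2 at about (316,292). The black feeler case starts at row 620, beyond bar 1's end.

Run:
```python
from h import *
m=cv2.imread('pics/r2.png')
bw=(m.min(2)>143).astype(np.uint8)
bw=cv2.morphologyEx(bw,cv2.MORPH_OPEN,np.ones((5,5)))
n,l,s,c=cv2.connectedComponentsWithStats(bw)
for i in range(1,n):
    if s[i][4]>1500:
        pts=np.argwhere(l==i)[:,::-1].astype(float); r=cv2.minAreaRect(pts.astype(np.float32))
        a=cv2.fitLine(pts.astype(np.float32),cv2.DIST_L2,0,.01,.01).ravel()
        psi=np.arctan(a[0]/a[1]); C=np.array([320+r[0][1]/2,-450+r[0][0]/2])
        print('C',C,'size',np.array(r[1])/2,'psi',psi,'grip',C+50*np.array([np.cos(psi),np.sin(psi)]))
```

```text
C [ 493.18991089 -296.00617981] size [ 13.29697609 154.25439453] psi -0.088863336 grip [ 542.99262238 -300.44350147]
C [ 523.91369629 -395.79424286] size [ 13.23728085 208.60359192] psi -0.06633718 grip [ 573.80371857 -399.10866976]
```

```bash
python3 -c "
from h import *
plan((515.8,-297.8,50,-0.086),(515.8,-297.8,1.5,-0.086))"
```

```text
linear [33.0, -39.5, 150.0] rot 0.016 rows>= 3
linear [33.0, -39.5, 198.5] rot 0.016 rows>= 1
cmd [ 5.15624e+02 -2.98019e+02  1.31200e+00 -8.60000e-02]
```

arm_command(
  rows=[
    {"grip":1,"linear":[33,-39.5,150],"rot":[0,0,0.016]},
    {"grip":1,"linear":[33,-39.5,150],"rot":[0,0,0.016]},
    {"grip":1,"linear":[33,-39.5,150],"rot":[0,0,0.016]},
    {"grip":1,"linear":[33,-39.5,150],"rot":[0,0,0.016]},
    {"grip":0.5,"linear":[33,-39.5,175],"rot":[0,0,0.016]},
    {"grip":0.5,"linear":[33,-39.5,198.5],"rot":[0,0,0.016]},
    {"grip":0.4,"linear":[33,-39.5,198.5],"rot":[0,0,0.016]},
    {"grip":0,"linear":[33,-39.5,198.5],"rot":[0,0,0.016]},
    {"grip":0,"linear":[33,-39.5,198.5],"rot":[0,0,0.016]},
    {"grip":0,"linear":[33,-39.5,198.5],"rot":[0,0,0.016]},
  ],
)

```text
clock: 7.08
position: [517.0, -298.7, 3.6]
ee_rot: [0.999, -0.043, 0.002, 0.001]
contact_force: [-0.8, 0.6, 6.3]
gripper_width: 11.9
grasp_force: 62.0
```

arm_command(
  rows=[
    {"grip":0,"linear":[0,0,0],"rot":[0,0,0]},
    {"grip":0,"linear":[0,0,0],"rot":[0,0,0]},
    {"grip":0,"linear":[0,0,0],"rot":[0,0,0]},
  ],
)

```text
clock: 7.45
position: [517.0, -298.7, 3.7]
ee_rot: [0.999, -0.043, 0.002, 0.001]
contact_force: [-1.0, 0.5, 6.4]
gripper_width: 11.9
grasp_force: 62.0
```

```bash
python3 -c "
from h import *
plan((515.6,-298,100,-0.086),(573.2,-176,100,-1.567))"
```

```text
linear [-0.0, -0.0, -98.5] rot 0.0 rows>= 2
linear [47.0, -126.5, -98.5] rot 1.481 rows>= 8
cmd [ 573.292 -176.012   99.812   -1.567]
```

arm_command(
  rows=[
    {"grip":0,"linear":[0,0,-20],"rot":[0,0,0]},
    {"grip":0,"linear":[0,0,-60],"rot":[0,0,0]},
    {"grip":0,"linear":[0,0,-98.5],"rot":[0,0,0]},
    {"grip":0,"linear":[0,0,-98.5],"rot":[0,0,0]},
  ],
)

```text
clock: 7.95
position: [517.8, -298.7, 103.4]
ee_rot: [0.999, -0.043, 0.004, 0.001]
contact_force: [0.3, -0.2, -3.7]
gripper_width: 12.3
grasp_force: 60.8
```

arm_command(
  rows=[
    {"grip":0,"linear":[6,-16,0],"rot":[0,0,0.18]},
    {"grip":0,"linear":[12,-32,0],"rot":[0,0,0.36]},
    {"grip":0,"linear":[18,-48,0],"rot":[0,0,0.54]},
    {"grip":0,"linear":[24,-64,0],"rot":[0,0,0.72]},
    {"grip":0,"linear":[30,-80,0],"rot":[0,0,0.9]},
    {"grip":0,"linear":[36,-96,0],"rot":[0,0,1.08]},
    {"grip":0,"linear":[42,-112,0],"rot":[0,0,1.26]},
    {"grip":0,"linear":[47,-126.5,0],"rot":[0,0,1.4]},
    {"grip":0,"linear":[47,-126.5,0],"rot":[0,0,1.481]},
    {"grip":0,"linear":[47,-126.5,0],"rot":[0,0,1.481]},
  ],
)

```text
clock: 9.2
position: [572.0, -175.6, 98.0]
ee_rot: [0.709, -0.705, -0.001, 0.001]
contact_force: [0.2, 1.0, -3.0]
gripper_width: 12.2
grasp_force: 60.8
```

arm_command(
  rows=[
    {"grip":0,"linear":[0,0,0],"rot":[0,0,0]},
    {"grip":0,"linear":[0,0,0],"rot":[0,0,0]},
    {"grip":0,"linear":[0,0,0],"rot":[0,0,0]},
  ],
)

```text
clock: 9.57
position: [573.1, -176.2, 99.7]
ee_rot: [0.709, -0.706, -0.0, 0.0]
contact_force: [-0.3, -0.7, -3.0]
gripper_width: 11.9
grasp_force: 60.8
```

Run:
```python
from h import *
p,st=snap('wrist'); s,_=snap('side'); 
print(st['position'],st['ee_rot'].round(4),st['gripper_width'],st['contact_force'],st['wrist_torque'])
a=cv2.resize(p['frame'][100:400,170:470],(400,400)); b=cv2.resize(s['frame'][120:320,240:440],(400,400),interpolation=cv2.INTER_CUBIC)
cv2.imwrite('pics/g1.png',cv2.cvtColor(np.hstack([a,b]),cv2.COLOR_RGB2BGR))
```

```text
[ 573.13588428 -176.16912344   99.73625579] [ 7.085e-01 -7.057e-01 -1.000e-04  0.000e+00] 11.869645657288926 [-0.27969332 -0.66284098 -2.95662432] [-0.17078334 -0.00766997 -0.04649917]
```

View pics/g1.png

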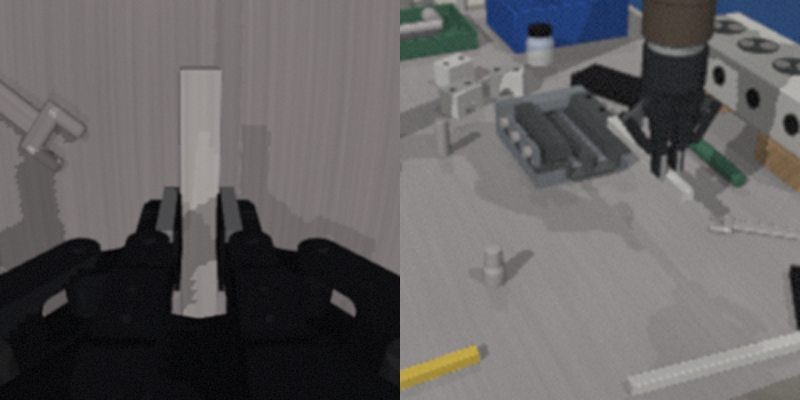

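The bar is held straight. In the wrist crop its tail is centred at about column 200, and in the side view its nose is at about (347,181) and its tail at about (385,217). I'll check for sag by projecting where the level bar should appear.

Run:
```python
from h import *
s,st=snap('side'); c,_=snap('scene')
z=96
for n,y in (('nose',-176.2+156),('tail',-176.2-54)):
    for zz in (z,z+14): print(n,zz,proj(s,[573,y,zz]).round(1),proj(c,[573,y,zz]).round(1))
# bar pixels: bright, low saturation, along the expected line neighbourhood
for im,nm in ((s,'side'),(c,'scene')):
    f=im['frame'].astype(int)
    for y in (-30,-50,-70,-90,-110,-220,-205):
        u,v=proj(im,[573,y,z+7]); u=int(round(u));
        col=f[int(v)-14:int(v)+15,u].min(1) if nm=='side' else f[int(v),int(u)-14:int(u)+15].min(1)
        print(nm,y,u,round(v,1),col.tolist())
b=c['frame'][150:300,220:420];cv2.imwrite('pics/sc2.png',cv2.cvtColor(cv2.resize(b,None,fx=3.5,fy=3.5,interpolation=cv2.INTER_CUBIC),cv2.COLOR_RGB2BGR))
```

```text
nose 96 [345.2 182.2] [324.4 217.4]
nose 110 [345.4 177.8] [324.4 215.1]
tail 96 [383.8 220.2] [256.  204.3]
tail 110 [384.3 215.3] [255.4 202. ]
side -30 347 181.5 [20, 13, 27, 50, 96, 124, 135, 132, 113, 105, 116, 151, 170, 173, 171, 161, 146, 137, 129, 118, 86, 68, 62, 63, 60, 64, 60, 66, 60]
side -50 350 184.6 [25, 51, 93, 125, 131, 121, 82, 49, 51, 72, 116, 149, 161, 169, 174, 162, 146, 137, 134, 115, 86, 68, 63, 61, 63, 60, 65, 69, 72]
side -70 353 187.8 [90, 113, 99, 79, 72, 70, 58, 47, 36, 42, 58, 88, 118, 149, 168, 155, 146, 137, 128, 112, 88, 67, 62, 67, 89, 99, 101, 92, 87]
side -90 357 191.1 [69, 67, 54, 43, 30, 33, 34, 37, 32, 32, 33, 33, 69, 115, 141, 143, 139, 136, 134, 128, 118, 112, 108, 110, 116, 130, 138, 139, 140]
side -110 360 194.6 [76, 89, 80, 81, 73, 57, 39, 34, 28, 28, 32, 35, 44, 91, 128, 145, 138, 138, 136, 140, 139, 141, 140, 139, 138, 139, 138, 137, 137]
side -220 382 215.6 [125, 127, 131, 128, 118, 106, 106, 106, 109, 131, 153, 162, 164, 167, 171, 157, 150, 148, 152, 141, 137, 138, 133, 136, 137, 137, 132, 136, 136]
side -205 379 212.5 [110, 106, 107, 10
[... 564 characters left out ...]
 164, 166, 165, 162, 161, 159, 159, 159, 154, 151, 145]
scene -90 301 211.9 [117, 120, 119, 126, 139, 147, 151, 152, 155, 156, 162, 162, 164, 162, 161, 165, 164, 163, 162, 159, 159, 160, 156, 156, 153, 147, 147, 143, 142]
scene -110 295 210.6 [109, 108, 112, 114, 120, 126, 135, 139, 138, 143, 150, 157, 160, 162, 162, 165, 163, 163, 163, 161, 161, 160, 159, 159, 155, 153, 145, 142, 142]
scene -220 259 203.8 [133, 136, 138, 141, 140, 141, 141, 141, 141, 141, 144, 154, 160, 161, 161, 161, 158, 151, 138, 107, 79, 65, 46, 25, 24, 14, 17, 12, 15]
scene -205 264 204.7 [139, 141, 141, 139, 137, 141, 142, 149, 149, 149, 152, 149, 133, 116, 90, 75, 62, 49, 32, 29, 28, 21, 16, 23, 35, 58, 77, 107, 128]
```

arm_command(
  rows=[
    {"grip":0,"linear":[0,-0.5,30],"rot":[0,0,0]},
    {"grip":0,"linear":[0,-0.5,60],"rot":[0,0,0]},
    {"grip":0,"linear":[0,-0.5,68],"rot":[0,0,0]},
    {"grip":0,"linear":[0,-0.5,68],"rot":[0,0,0]},
    {"grip":0,"linear":[-6,-0.5,68],"rot":[0,0,0]},
    {"grip":0,"linear":[-12,-0.5,68],"rot":[0,0,0]},
    {"grip":0,"linear":[-18,-0.5,68],"rot":[0,0,0]},
    {"grip":0,"linear":[-24,-0.5,68],"rot":[0,0,0]},
    {"grip":0,"linear":[-24,-0.5,68],"rot":[0,0,0]},
  ],
)

```text
clock: 10.9
position: [573.8, -151.4, 32.0]
ee_rot: [0.709, -0.705, 0.0, -0.0]
contact_force: [0.6, 0.2, -2.7]
gripper_width: 11.9
grasp_force: 60.8
```

arm_command(
  rows=[
    {"grip":0,"linear":[-8,0,0],"rot":[0,0,0]},
    {"grip":0,"linear":[-16,0,0],"rot":[0,0,0]},
    {"grip":0,"linear":[-24,0,0],"rot":[0,0,0]},
    {"grip":0,"linear":[-32,0,0],"rot":[0,0,0]},
    {"grip":0,"linear":[-40,0,0],"rot":[0,0,0]},
  ],
)

```text
clock: 11.52
position: [573.5, -111.4, 31.8]
ee_rot: [0.709, -0.706, -0.0, 0.0]
contact_force: [-0.0, -0.2, -2.8]
gripper_width: 11.8
grasp_force: 60.8
```

arm_command(
  rows=[
    {"grip":0,"linear":[-10,0,0],"rot":[0,0,0]},
    {"grip":0,"linear":[-20,0,0],"rot":[0,0,0]},
    {"grip":0,"linear":[-30,0,0],"rot":[0,0,0]},
    {"grip":0,"linear":[-40,0,0],"rot":[0,0,0]},
    {"grip":0,"linear":[-50,0,0],"rot":[0,0,0]},
    {"grip":0,"linear":[-60,0,0],"rot":[0,0,0]},
    {"grip":0,"linear":[-70,0,0],"rot":[0,0,0]},
    {"grip":0,"linear":[-80,0,0],"rot":[0,0,0]},
    {"grip":0,"linear":[-80,0,0],"rot":[0,0,0]},
  ],
)

```text
clock: 12.65
position: [573.3, -31.2, 31.9]
ee_rot: [0.709, -0.705, 0.0, -0.0]
contact_force: [0.6, -0.1, -2.8]
gripper_width: 11.9
grasp_force: 63.7
```

Run:
```python
from h import *
p,st=snap('wrist'); s,_=snap('side'); c,_=snap('scene')
print(st['position'],st['gripper_width'],st['contact_force'])
a=cv2.resize(p['frame'][40:340,170:470],(400,400)); b=cv2.resize(s['frame'][130:250,270:390],(400,400),interpolation=cv2.INTER_CUBIC)
cv2.imwrite('pics/g2.png',cv2.cvtColor(np.hstack([a,b]),cv2.COLOR_RGB2BGR))
json.dump([573.7,-31.9,31.8,-1.567],open('cmd.json','w'))
```

```text
[573.31548988 -31.24700881  31.859119  ] 11.946865771058903 [ 0.602046   -0.06453566 -2.78168742]
```

View pics/g2.png

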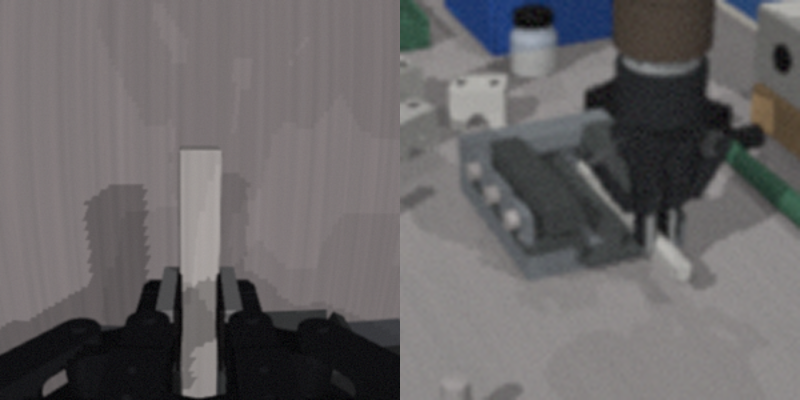

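arm_command(
  rows=[
    {"grip":0,"linear":[0,0,2.5],"rot":[0,0,0]},
    {"grip":0,"linear":[0,0,2.5],"rot":[0,0,0]},
    {"grip":0.35,"linear":[0,0,2.5],"rot":[0,0,0]},
    {"grip":0.35,"linear":[0,0,2.5],"rot":[0,0,0]},
    {"grip":0.35,"linear":[0,0,2.5],"rot":[0,0,0]},
    {"grip":0.35,"linear":[0,0,-20],"rot":[0,0,0]},
    {"grip":0.35,"linear":[0,0,-40],"rot":[0,0,0]},
    {"grip":0.35,"linear":[0,0,-40],"rot":[0,0,0]},
  ],
)

```text
clock: 13.8
position: [574.5, -31.8, 73.5]
ee_rot: [0.709, -0.706, 0.001, -0.002]
contact_force: [-0.0, -0.2, -0.6]
gripper_width: 29.8
grasp_force: 0.0
```

arm_command(
  rows=[
    {"grip":0,"linear":[40,0,0],"rot":[0,0,0]},
    {"grip":0,"linear":[76,0,0],"rot":[0,0,0]},
    {"grip":0,"linear":[76,0,0],"rot":[0,0,0]},
    {"grip":0,"linear":[76,0,43],"rot":[0,0,0]},
    {"grip":0,"linear":[76,0,43],"rot":[0,0,0]},
    {"grip":0,"linear":[70,0,43],"rot":[0,0,0]},
    {"grip":0,"linear":[64,0,43],"rot":[0,0,0]},
    {"grip":0,"linear":[58,0,43],"rot":[0,0,0]},
    {"grip":0,"linear":[52,0,43],"rot":[0,0,0]},
    {"grip":0,"linear":[46,0,43],"rot":[0,0,0]},
  ],
)

```text
clock: 15.05
position: [573.7, -77.8, 29.4]
ee_rot: [0.709, -0.706, 0.0, -0.0]
contact_force: [-0.9, -2.5, 1.5]
gripper_width: -0.1
grasp_force: 1.4
```

arm_command(
  rows=[
    {"grip":0,"linear":[-5,0,0],"rot":[0,0,0]},
    {"grip":0,"linear":[-10,0,0],"rot":[0,0,0]},
    {"grip":0,"linear":[-15,0,0],"rot":[0,0,0]},
    {"grip":0,"linear":[-18,0,0],"rot":[0,0,0]},
    {"grip":0,"linear":[-20,0,0],"rot":[0,0,0]},
    {"grip":0,"linear":[-21,0,0],"rot":[0,0,0]},
  ],
)

```text
clock: 15.8
position: [573.3, -57.0, 28.8]
ee_rot: [0.709, -0.706, -0.0, 0.0]
contact_force: [-0.0, -2.3, 2.9]
gripper_width: -0.0
grasp_force: 1.4
```

arm_command(
  rows=[
    {"grip":0,"linear":[-1,0,0],"rot":[0,0,0]},
    {"grip":0,"linear":[-2,0,0],"rot":[0,0,0]},
    {"grip":0,"linear":[-3,0,0],"rot":[0,0,0]},
    {"grip":0,"linear":[-4,0,0],"rot":[0,0,0]},
    {"grip":0,"linear":[-5,0,0],"rot":[0,0,0]},
    {"grip":0,"linear":[-6,0,0],"rot":[0,0,0]},
  ],
)

```text
clock: 16.55
position: [573.2, -52.4, 28.8]
ee_rot: [0.709, -0.706, 0.0, 0.001]
contact_force: [0.9, -12.1, 0.6]
gripper_width: -0.2
grasp_force: 6.0
```

arm_command(
  rows=[
    {"grip":0,"linear":[-1.5,0,0],"rot":[0,0,0]},
    {"grip":0,"linear":[-3,0,0],"rot":[0,0,0]},
    {"grip":0,"linear":[-3,0,0],"rot":[0,0,0]},
  ],
)

```text
clock: 16.92
position: [572.9, -52.2, 28.9]
ee_rot: [0.708, -0.706, 0.001, 0.002]
contact_force: [1.6, -20.8, 0.9]
gripper_width: 0.3
grasp_force: 10.3
```

Bar 1 is home: it stopped hard at 21 N with the TCP at y=-52.2. Now the second bar.

```bash
python3 -c "
from h import *
json.dump([573.76,-47.9,28.8,-1.567],open('cmd.json','w'))
plan((573.8,-70,28.8,-1.567),(573.8,-70,90,-1.567),(573.8,-399.1,90,-0.066))
plan((573.8,-399.1,1.5,-0.066))"
```

```text
linear [22.0, 0.0, -0.0] rot -0.0 rows>= 1
linear [22.0, 0.0, -61.0] rot -0.0 rows>= 1
linear [351.0, 1.5, -61.0] rot -1.501 rows>= 9
cmd [ 5.73593e+02 -3.98903e+02  8.98000e+01 -6.60000e-02]
linear [0.0, 0.0, 88.5] rot -0.0 rows>= 2
cmd [ 5.73593e+02 -3.98903e+02  1.30000e+00 -6.60000e-02]
```

arm_command(
  rows=[
    {"grip":0,"linear":[22,0,0],"rot":[0,0,0]},
    {"grip":0,"linear":[22,0,-61],"rot":[0,0,0]},
    {"grip":0.5,"linear":[351,1.5,-61],"rot":[0,0,-1.501]},
    {"grip":0.5,"linear":[351,1.5,-61],"rot":[0,0,-1.501]},
    {"grip":0.5,"linear":[351,1.5,-61],"rot":[0,0,-1.501]},
    {"grip":0.5,"linear":[351,1.5,-61],"rot":[0,0,-1.501]},
    {"grip":0.5,"linear":[351,1.5,-61],"rot":[0,0,-1.501]},
    {"grip":0.5,"linear":[351,1.5,-61],"rot":[0,0,-1.501]},
    {"grip":0.5,"linear":[351,1.5,-61],"rot":[0,0,-1.501]},
    {"grip":0.5,"linear":[351,1.5,-61],"rot":[0,0,-1.501]},
  ],
)

```text
clock: 18.18
position: [572.9, -398.9, 88.6]
ee_rot: [0.998, -0.057, -0.0, -0.001]
contact_force: [0.5, 1.0, -1.5]
gripper_width: 42.7
grasp_force: 0.0
```

Run:
```python
from h import *
st=arm.read_state(); print(st['position'],st['ee_rot'].round(3),st['joints'].round(2))
```

```text
[ 572.94656622 -398.9194752    88.61604882] [ 0.998 -0.057 -0.    -0.001] [-0.38  0.62  0.03 -0.   -0.99  1.84]
```

arm_command(
  rows=[
    {"grip":0.5,"linear":[0,0,0],"rot":[0,0,-0.007]},
    {"grip":0.5,"linear":[0,0,40],"rot":[0,0,-0.007]},
    {"grip":0.5,"linear":[0,0,70],"rot":[0,0,-0.007]},
    {"grip":0.5,"linear":[0,0,86.5],"rot":[0,0,-0.007]},
    {"grip":0.5,"linear":[0,0,86.5],"rot":[0,0,-0.007]},
    {"grip":0,"linear":[0,0,86.5],"rot":[0,0,-0.007]},
    {"grip":0,"linear":[0,0,86.5],"rot":[0,0,-0.007]},
    {"grip":0,"linear":[0,0,86.5],"rot":[0,0,-0.007]},
    {"grip":0,"linear":[0,0,86.5],"rot":[0,0,-0.007]},
    {"grip":0,"linear":[0,0,86.5],"rot":[0,0,-0.007]},
  ],
)

```text
clock: 19.42
position: [574.4, -399.6, 5.2]
ee_rot: [0.998, -0.055, 0.002, 0.001]
contact_force: [0.4, -0.5, 6.2]
gripper_width: 12.2
grasp_force: 62.3
```

Run:
```python
from h import *
json.dump([573.6,-398.9,3.3,-.066],open('cmd.json','w'))
# nose 155 ahead at y=-20 for the -x groove
y=-176;x=530.1+0.6-.004*(y-90.9)
plan((573.6,-398.9,100,-.066)); plan((x,y,100,-1.567))
```

```text
linear [0.0, -0.0, -96.5] rot -0.0 rows>= 2
cmd [ 5.736e+02 -3.989e+02  9.980e+01 -6.600e-02]
linear [-56.5, -219.5, -0.0] rot 1.501 rows>= 9
cmd [ 531.699 -176.152   99.8     -1.567]
```

Run:
```python
from h import *
st=arm.read_state();print(st['ee_rot'])
psi=2*np.arctan2(st['ee_rot'][1],st['ee_rot'][0]);print(psi)
json.dump([573.6,-398.9,3.3,psi],open('cmd.json','w'))
y=-176;x=530.1+0.6-.004*(y-90.9)
plan((573.6,-398.9,100,psi)); plan((x,y,100,-1.567))
```

```text
[ 9.98459222e-01 -5.54632893e-02  1.54700897e-03  7.82419872e-04]
-0.11098369595074892
linear [0.0, -0.0, -96.5] rot -0.0 rows>= 2
cmd [ 5.736e+02 -3.989e+02  9.980e+01 -1.110e-01]
linear [-66.5, -217.0, -0.0] rot 1.456 rows>= 8
cmd [ 531.543 -175.87    99.8     -1.567]
```

arm_command(
  rows=[
    {"grip":0,"linear":[0,0,-20],"rot":[0,0,0]},
    {"grip":0,"linear":[0,0,-60],"rot":[0,0,0]},
    {"grip":0,"linear":[0,0,-96.5],"rot":[0,0,0]},
    {"grip":0,"linear":[0,0,-96.5],"rot":[0,0,0]},
    {"grip":0,"linear":[0,0,-96.5],"rot":[0,0,0]},
  ],
)

```text
clock: 20.05
position: [572.1, -398.3, 98.6]
ee_rot: [0.998, -0.056, -0.001, -0.001]
contact_force: [-0.7, 0.5, -4.0]
gripper_width: 12.2
grasp_force: 61.2
```

arm_command(
  rows=[
    {"grip":0,"linear":[-8,-26,0],"rot":[0,0,0.17]},
    {"grip":0,"linear":[-16,-52,0],"rot":[0,0,0.34]},
    {"grip":0,"linear":[-24,-78,0],"rot":[0,0,0.51]},
    {"grip":0,"linear":[-32,-104,0],"rot":[0,0,0.68]},
    {"grip":0,"linear":[-40,-130,0],"rot":[0,0,0.85]},
    {"grip":0,"linear":[-48,-156,0],"rot":[0,0,1.02]},
    {"grip":0,"linear":[-56,-182,0],"rot":[0,0,1.19]},
    {"grip":0,"linear":[-64,-208,0],"rot":[0,0,1.36]},
    {"grip":0,"linear":[-66.5,-217,0],"rot":[0,0,1.456]},
    {"grip":0,"linear":[-66.5,-217,0],"rot":[0,0,1.456]},
  ],
)

```text
clock: 21.3
position: [529.8, -175.3, 98.3]
ee_rot: [0.709, -0.705, -0.002, 0.001]
contact_force: [0.0, -0.1, -2.6]
gripper_width: 11.9
grasp_force: 61.1
```

arm_command(
  rows=[
    {"grip":0,"linear":[0,0,0],"rot":[0,0,0]},
    {"grip":0,"linear":[0,0,0],"rot":[0,0,0]},
    {"grip":0,"linear":[0,0,0],"rot":[0,0,0]},
  ],
)

```text
clock: 21.68
position: [531.1, -176.4, 99.6]
ee_rot: [0.708, -0.706, -0.0, 0.0]
contact_force: [0.2, 0.0, -3.4]
gripper_width: 12.0
grasp_force: 61.1
```

```bash
cat >> h.py <<'E'
def tail(p,st,z):
    """white bar held, seen beyond the fingers: line fit in world plane z"""
    X,Y=st['position'][:2]
    m=rect(p,st,z,X-25,X+25,Y-75,Y-12,4).min(2)
    pts=[];k=m.shape[1]
    for j in range(0,k,8):
        c=np.where(m[:,j]>150)[0]
        if 35<len(c)<80: pts.append((Y-75+j/4,X-25+c.mean()/4,len(c)/4))
    return np.array(pts)
E
python3 - <<'E'
from h import *
p,st=snap('wrist'); print(st['position'],st['ee_rot'].round(4),st['contact_force'],st['wrist_torque'],st['gripper_width'])
t=tail(p,st,st['position'][2]+10.3)
print(t.round(1).tolist()); 
if len(t)>2: print('slope',np.polyfit(t[:,0],t[:,1],1))
s,_=snap('side')
a=cv2.resize(p['frame'][100:400,170:470],(400,400)); b=cv2.resize(s['frame'][120:320,240:440],(400,400),interpolation=cv2.INTER_CUBIC)
cv2.imwrite('pics/g3.png',cv2.cvtColor(np.hstack([a,b]),cv2.COLOR_RGB2BGR))
E
```

```text
[ 531.08321337 -176.40575082   99.61701991] [ 7.082e-01 -7.060e-01 -1.000e-04  1.000e-04] [ 0.15031748  0.02508899 -3.36092212] [-0.14191843 -0.0548754   0.0121947 ] 11.975009534415769
[[-197.4, 529.5, 9.0]]
```

View pics/g3.png

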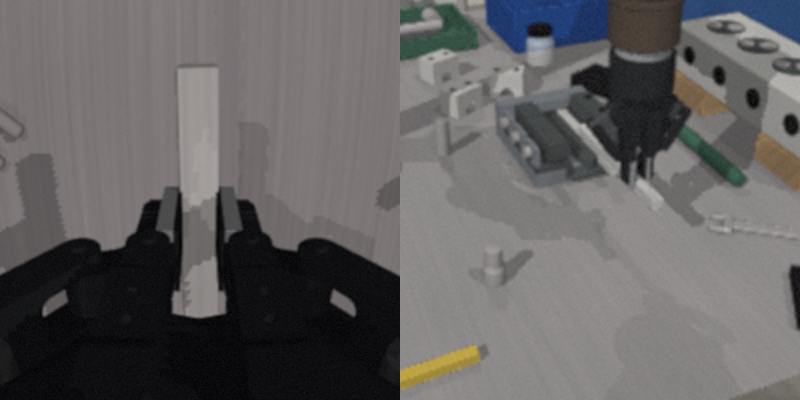

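The bar is held with its nose yawed about 0.02 rad: the tail tip is centred at crop column 197.5, against 200.5 for the first bar. I'll correct for that and insert it.

arm_command(
  rows=[
    {"grip":0,"linear":[0,-0.5,30],"rot":[0,0,0.02]},
    {"grip":0,"linear":[0,-0.5,60],"rot":[0,0,0.02]},
    {"grip":0,"linear":[0,-0.5,69],"rot":[0,0,0.02]},
    {"grip":0,"linear":[0,-0.5,69],"rot":[0,0,0.02]},
    {"grip":0,"linear":[-6,-0.5,69],"rot":[0,0,0.02]},
    {"grip":0,"linear":[-12,-0.5,69],"rot":[0,0,0.02]},
    {"grip":0,"linear":[-18,-0.5,69],"rot":[0,0,0.02]},
    {"grip":0,"linear":[-24,-0.5,69],"rot":[0,0,0.02]},
    {"grip":0,"linear":[-24,-0.5,69],"rot":[0,0,0.02]},
  ],
)

```text
clock: 22.9
position: [531.8, -151.5, 31.0]
ee_rot: [-0.702, 0.713, -0.0, 0.0]
contact_force: [-0.2, -0.3, -3.1]
gripper_width: 12.1
grasp_force: 61.2
```

arm_command(
  rows=[
    {"grip":0,"linear":[-8,0.2,0],"rot":[0,0,0]},
    {"grip":0,"linear":[-16,0.3,0],"rot":[0,0,0]},
    {"grip":0,"linear":[-24,0.5,0],"rot":[0,0,0]},
    {"grip":0,"linear":[-32,0.6,0],"rot":[0,0,0]},
    {"grip":0,"linear":[-40,0.8,0],"rot":[0,0,0]},
  ],
)

```text
clock: 23.52
position: [531.5, -111.3, 30.8]
ee_rot: [-0.701, 0.713, 0.0, 0.0]
contact_force: [-0.4, -0.8, -3.0]
gripper_width: 12.2
grasp_force: 61.2
```

arm_command(
  rows=[
    {"grip":0,"linear":[-10,0.2,0],"rot":[0,0,0]},
    {"grip":0,"linear":[-20,0.4,0],"rot":[0,0,0]},
    {"grip":0,"linear":[-30,0.6,0],"rot":[0,0,0]},
    {"grip":0,"linear":[-40,0.8,0],"rot":[0,0,0]},
    {"grip":0,"linear":[-50,1,0],"rot":[0,0,0]},
    {"grip":0,"linear":[-60,1.2,0],"rot":[0,0,0]},
    {"grip":0,"linear":[-70,1.4,0],"rot":[0,0,0]},
    {"grip":0,"linear":[-80,1.6,0],"rot":[0,0,0]},
    {"grip":0,"linear":[-80,1.6,0],"rot":[0,0,0]},
  ],
)

```text
clock: 24.65
position: [531.3, -31.1, 30.8]
ee_rot: [-0.702, 0.713, -0.0, 0.0]
contact_force: [0.1, 0.5, -2.1]
gripper_width: 12.3
grasp_force: 61.2
```

arm_command(
  rows=[
    {"grip":0,"linear":[0,0,1.5],"rot":[0,0,0]},
    {"grip":0,"linear":[0,0,1.5],"rot":[0,0,0]},
    {"grip":0.35,"linear":[0,0,1.5],"rot":[0,0,0]},
    {"grip":0.35,"linear":[0,0,1.5],"rot":[0,0,0]},
    {"grip":0.35,"linear":[0,0,1.5],"rot":[0,0,0]},
    {"grip":0.35,"linear":[0,0,-20],"rot":[0,0,0]},
    {"grip":0.35,"linear":[0,0,-40],"rot":[0,0,0]},
    {"grip":0.35,"linear":[0,0,-40],"rot":[0,0,-0.02]},
  ],
)

```text
clock: 25.65
position: [532.4, -31.8, 72.1]
ee_rot: [0.709, -0.706, 0.001, -0.002]
contact_force: [-0.4, -0.2, -0.3]
gripper_width: 29.8
grasp_force: 0.0
```

arm_command(
  rows=[
    {"grip":0,"linear":[40,0,0],"rot":[0,0,0]},
    {"grip":0,"linear":[76,0,0],"rot":[0,0,0]},
    {"grip":0,"linear":[76,0,0],"rot":[0,0,0]},
    {"grip":0,"linear":[76,0,42],"rot":[0,0,0]},
    {"grip":0,"linear":[76,0,42],"rot":[0,0,0]},
    {"grip":0,"linear":[70,0,42],"rot":[0,0,0]},
    {"grip":0,"linear":[64,0,42],"rot":[0,0,0]},
    {"grip":0,"linear":[58,0,42],"rot":[0,0,0]},
    {"grip":0,"linear":[52,0,42],"rot":[0,0,0]},
    {"grip":0,"linear":[46,0,42],"rot":[0,0,0]},
  ],
)

```text
clock: 26.9
position: [531.6, -77.7, 29.4]
ee_rot: [0.708, -0.706, 0.0, -0.0]
contact_force: [-0.7, -3.6, 2.2]
gripper_width: 0.0
grasp_force: 1.4
```

arm_command(
  rows=[
    {"grip":0,"linear":[-5,0,0],"rot":[0,0,0]},
    {"grip":0,"linear":[-10,0,0],"rot":[0,0,0]},
    {"grip":0,"linear":[-15,0,0],"rot":[0,0,0]},
    {"grip":0,"linear":[-18,0,0],"rot":[0,0,0]},
    {"grip":0,"linear":[-20,0,0],"rot":[0,0,0]},
    {"grip":0,"linear":[-21,0,0],"rot":[0,0,0]},
  ],
)

```text
clock: 27.65
position: [531.3, -56.9, 28.8]
ee_rot: [0.708, -0.706, -0.0, 0.0]
contact_force: [0.4, -2.1, 1.8]
gripper_width: 0.1
grasp_force: 1.4
```

arm_command(
  rows=[
    {"grip":0,"linear":[-1.5,0,0],"rot":[0,0,0]},
    {"grip":0,"linear":[-3,0,0],"rot":[0,0,0]},
    {"grip":0,"linear":[-4,0,0],"rot":[0,0,0]},
    {"grip":0,"linear":[-5,0,0],"rot":[0,0,0]},
    {"grip":0,"linear":[-6,0,0],"rot":[0,0,0]},
    {"grip":0,"linear":[-7.5,0,0],"rot":[0,0,0]},
    {"grip":0,"linear":[-9,0,0],"rot":[0,0,0]},
    {"grip":0,"linear":[-9,0,0],"rot":[0,0,0]},
  ],
)

```text
clock: 28.65
position: [530.0, -52.5, 28.8]
ee_rot: [0.708, -0.706, 0.0, 0.003]
contact_force: [2.0, -24.2, 1.9]
gripper_width: 0.2
grasp_force: 12.1
```

Both bars stop at the same depth (TCP y=-52.2 and -52.5), so both are home. Now to look at the caps.

arm_command(
  rows=[
    {"grip":0,"linear":[25,0,0],"rot":[0,0,0]},
    {"grip":0,"linear":[25,0,-60],"rot":[0,0,0]},
    {"grip":1,"linear":[25,0,-120],"rot":[0,0,0]},
    {"grip":1,"linear":[25,0,-190],"rot":[0,0,0]},
    {"grip":1,"linear":[25,0,-190],"rot":[0,0,0]},
  ],
)

```text
clock: 29.28
position: [534.0, -72.2, 224.0]
ee_rot: [0.709, -0.706, 0.003, -0.004]
contact_force: [0.6, -0.6, 0.0]
gripper_width: 54.4
grasp_force: 0.0
```

arm_command(
  rows=[
    {"grip":1,"linear":[-430,45,0],"rot":[0,0,0]},
    {"grip":1,"linear":[-430,45,0],"rot":[0,0,0]},
    {"grip":1,"linear":[-430,45,0],"rot":[0,0,0]},
    {"grip":1,"linear":[-430,45,0],"rot":[0,0,0]},
    {"grip":1,"linear":[-430,45,0],"rot":[0,0,0]},
    {"grip":1,"linear":[-430,45,0],"rot":[0,0,0]},
    {"grip":1,"linear":[-430,45,0],"rot":[0,0,0]},
    {"grip":1,"linear":[-430,45,0],"rot":[0,0,0]},
    {"grip":1,"linear":[-430,45,0],"rot":[0,0,0]},
    {"grip":1,"linear":[-430,45,0],"rot":[0,0,0]},
  ],
)

```text
clock: 30.52
position: [484.8, 355.7, 218.4]
ee_rot: [0.708, -0.706, -0.0, 0.0]
contact_force: [-0.1, 0.1, -0.6]
gripper_width: 85.3
grasp_force: 0.0
```

arm_command(
  rows=[
    {"grip":1,"linear":[0,0,0],"rot":[0,0,0]},
    {"grip":1,"linear":[0,0,0],"rot":[0,0,0]},
    {"grip":1,"linear":[0,0,0],"rot":[0,0,0]},
  ],
)

```text
clock: 30.9
position: [485.0, 356.5, 219.0]
ee_rot: [0.708, -0.706, -0.0, -0.0]
contact_force: [-0.1, 0.7, -0.4]
gripper_width: 85.3
grasp_force: 0.0
```

Run:
```python
from h import *
p,st=snap('wrist'); print(st['position'],st['ee_rot'].round(4),st['joints'].round(2))
json.dump([*map(float,st['position']),2*float(np.arctan2(st['ee_rot'][1],st['ee_rot'][0]))],open('cmd.json','w'))
for d in models.tip_of(p,'cap0'): print(np.round(d['pixel']),round(d['score'],2),onz(p,d['pixel'],0,st).round(1))
m=rect(p,st,46,380,600,240,480,2.5)
cv2.imwrite('pics/c1.png',cv2.cvtColor(m,cv2.COLOR_RGB2BGR))
```

```text
[485.01002895 356.53899488 219.02820595] [ 7.081e-01 -7.061e-01 -0.000e+00 -2.000e-04] [ 0.9   0.35 -0.07 -0.   -1.15 -0.9 ]
[360. 122.] 0.78 [437.6 291.1   0. ]
[276. 154.] 0.71 [534.8 328.8   0. ]
[358. 246.] 0.65 [434.4 444.4  -0. ]
```

View pics/c1.png

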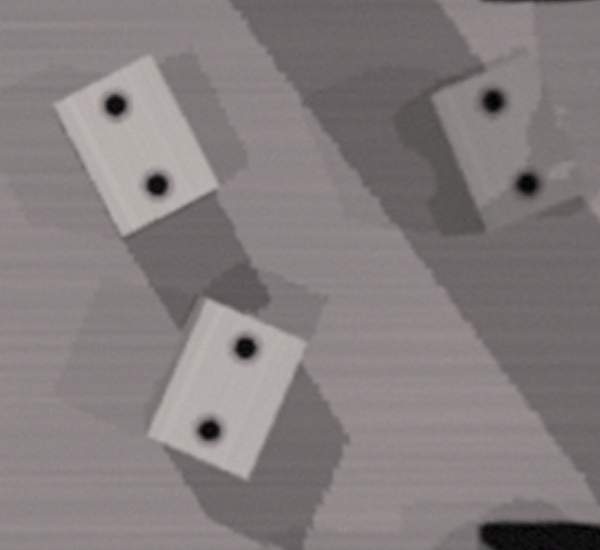

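The rectified cap-top view shows three caps, A at (137,145), B at (227,389) and C at (510,142), each with its two bolt holes along its x axis. B goes first.

Run:
```python
from h import *
plan((535.6,330.8,90,-1.980),(535.6,330.8,20,-1.980))
c,_=snap('scene'); print('jar',[onz(c,models.spot_in(c,'bolt_jar')[0]['rect'][:2],0).round() , onz(c,models.spot_in(c,'bolt_jar')[0]['rect'][2:],0).round()],[onz(c,d['pixel'],0).round() for d in models.tip_of(c,'bolt_jar')])
```

```text
linear [26.0, -50.5, 129.0] rot 0.412 rows>= 3
linear [26.0, -50.5, 199.0] rot 0.412 rows>= 2
cmd [535.584 330.683  20.028  -1.98 ]
jar [array([438., -51.,   0.]), array([609., 222.,   0.])] [array([520.,  75.,   0.])]
```

arm_command(
  rows=[
    {"grip":1,"linear":[26,-50.5,129],"rot":[0,0,0.412]},
    {"grip":1,"linear":[26,-50.5,129],"rot":[0,0,0.412]},
    {"grip":1,"linear":[26,-50.5,129],"rot":[0,0,0.412]},
    {"grip":1,"linear":[26,-50.5,129],"rot":[0,0,0.412]},
    {"grip":1,"linear":[26,-50.5,165],"rot":[0,0,0.412]},
    {"grip":1,"linear":[26,-50.5,199],"rot":[0,0,0.412]},
    {"grip":1,"linear":[26,-50.5,199],"rot":[0,0,0.412]},
    {"grip":0,"linear":[26,-50.5,199],"rot":[0,0,0.412]},
    {"grip":0,"linear":[26,-50.5,199],"rot":[0,0,0.412]},
    {"grip":0,"linear":[26,-50.5,199],"rot":[0,0,0.412]},
  ],
)

```text
clock: 32.45
position: [536.9, 332.9, 23.2]
ee_rot: [-0.55, 0.835, 0.0, 0.003]
contact_force: [-1.9, 1.4, 6.7]
gripper_width: 58.4
grasp_force: 67.6
```

arm_command(
  rows=[
    {"grip":0,"linear":[0,0,0],"rot":[0,0,0]},
    {"grip":0,"linear":[0,0,-15],"rot":[0,0,0]},
    {"grip":0,"linear":[0,0,-60],"rot":[0,0,0]},
    {"grip":0,"linear":[0,0,-110],"rot":[0,0,0]},
    {"grip":0,"linear":[0,0,-110],"rot":[0,0,0]},
    {"grip":0,"linear":[0,0,-110],"rot":[0,0,0]},
  ],
)

```text
clock: 33.2
position: [534.3, 330.3, 129.3]
ee_rot: [-0.549, 0.836, 0.0, -0.001]
contact_force: [0.1, -1.1, -3.5]
gripper_width: 58.9
grasp_force: 66.5
```

Run:
```python
from h import *
st=arm.read_state(); print(st['position'],st['ee_rot'])
json.dump([535.58,330.68,130.0,-1.98],open('cmd.json','w'))
plan((551.6,128.9,130,-1.567))
```

```text
[534.34876367 330.30155539 129.30117638] [-5.48617507e-01  8.36072759e-01  3.48101078e-04 -1.02582906e-03]
linear [178.5, -95.0, -0.0] rot -0.413 rows>= 4
cmd [551.715 129.119 130.     -1.567]
```

arm_command(
  rows=[
    {"grip":0,"linear":[36,-19,0],"rot":[0,0,-0.08]},
    {"grip":0,"linear":[72,-38,0],"rot":[0,0,-0.16]},
    {"grip":0,"linear":[108,-57,0],"rot":[0,0,-0.25]},
    {"grip":0,"linear":[144,-76,0],"rot":[0,0,-0.33]},
    {"grip":0,"linear":[178.5,-95,0],"rot":[0,0,-0.413]},
    {"grip":0,"linear":[178.5,-95,0],"rot":[0,0,-0.413]},
    {"grip":0,"linear":[178.5,-95,20],"rot":[0,0,-0.413]},
    {"grip":0,"linear":[178.5,-95,35],"rot":[0,0,-0.413]},
    {"grip":0,"linear":[178.5,-95,40],"rot":[0,0,-0.413]},
    {"grip":0,"linear":[178.5,-95,40],"rot":[0,0,-0.413]},
  ],
)

```text
clock: 34.45
position: [551.5, 129.7, 89.2]
ee_rot: [0.709, -0.705, -0.0, 0.001]
contact_force: [-1.2, -0.0, -3.4]
gripper_width: 58.6
grasp_force: 66.3
```

arm_command(
  rows=[
    {"grip":0,"linear":[0,0,3],"rot":[0,0,0]},
    {"grip":0,"linear":[0,0,6],"rot":[0,0,0]},
    {"grip":0,"linear":[0,0,9],"rot":[0,0,0]},
    {"grip":0,"linear":[0,0,12],"rot":[0,0,0]},
    {"grip":0,"linear":[0,0,14],"rot":[0,0,0]},
    {"grip":0,"linear":[0,0,14],"rot":[0,0,0]},
  ],
)

```text
clock: 35.2
position: [552.2, 129.7, 76.1]
ee_rot: [0.709, -0.705, 0.0, -0.001]
contact_force: [2.4, 0.2, -3.1]
gripper_width: 58.6
grasp_force: 66.7
```

arm_command(
  rows=[
    {"grip":0,"linear":[0,0,2],"rot":[0,0,0]},
    {"grip":0,"linear":[0,0,4],"rot":[0,0,0]},
    {"grip":0,"linear":[0,0,6],"rot":[0,0,0]},
    {"grip":0,"linear":[0,0,7],"rot":[0,0,0]},
  ],
)

```text
clock: 35.7
position: [552.2, 129.7, 74.6]
ee_rot: [0.71, -0.705, 0.001, -0.001]
contact_force: [-11.8, 0.0, 30.3]
gripper_width: 58.9
grasp_force: 70.5
```

arm_command(
  rows=[
    {"grip":0,"linear":[0,0,-5],"rot":[0,0,0]},
    {"grip":0,"linear":[0,0,-5],"rot":[0,0,0]},
    {"grip":1,"linear":[0,0,-5],"rot":[0,0,0]},
    {"grip":1,"linear":[0,0,-5],"rot":[0,0,0]},
    {"grip":1,"linear":[0,0,-5],"rot":[0,0,0]},
    {"grip":1,"linear":[0,0,-30],"rot":[0,0,0]},
    {"grip":1,"linear":[0,0,-80],"rot":[0,0,0]},
    {"grip":1,"linear":[0,0,-80],"rot":[0,0,0]},
  ],
)

```text
clock: 36.7
position: [554.4, 130.6, 152.9]
ee_rot: [0.709, -0.705, 0.002, -0.004]
contact_force: [-0.4, -0.3, -0.7]
gripper_width: 85.5
grasp_force: 0.0
```

arm_command(
  rows=[
    {"grip":0,"linear":[0,0,0],"rot":[0,0,0]},
    {"grip":0,"linear":[0,0,0],"rot":[0,0,0]},
    {"grip":0,"linear":[0,0,0],"rot":[0,0,0]},
    {"grip":0,"linear":[0,0,0],"rot":[0,0,0]},
    {"grip":0,"linear":[0,0,0],"rot":[0,0,0]},
  ],
)

```text
clock: 37.33
position: [551.6, 129.5, 148.5]
ee_rot: [0.709, -0.706, -0.0, 0.0]
contact_force: [0.6, -0.1, 0.3]
gripper_width: 0.2
grasp_force: 0.0
```

Run:
```python
from h import *
p,st=snap('wrist'); print(st['position'],st['ee_rot'].round(4))
m=rect(p,st,97,500,610,60,200,4)
cv2.imwrite('pics/d1.png',cv2.cvtColor(np.vstack([m,]),cv2.COLOR_RGB2BGR))
```

```text
[551.64893452 129.5055269  148.52171941] [ 7.087e-01 -7.055e-01 -1.000e-04  2.000e-04]
```

View pics/d1.png

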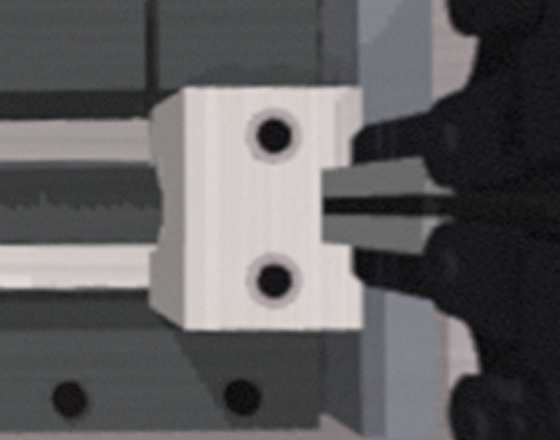

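The cap stands level in the mouth, its top rectangle spanning rows 87–329 and centred at (274,208). That is world (552, 128.5), about 11 mm too high, so I'll tap it down.

arm_command(
  rows=[
    {"grip":0,"linear":[1,0.5,30],"rot":[0,0,0]},
    {"grip":0,"linear":[1,0.5,50],"rot":[0,0,0]},
    {"grip":0,"linear":[1,0.5,53],"rot":[0,0,0]},
    {"grip":0,"linear":[1,0.5,55],"rot":[0,0,0]},
    {"grip":0,"linear":[1,0.5,57],"rot":[0,0,0]},
  ],
)

```text
clock: 38.0
position: [552.0, 128.6, 93.6]
ee_rot: [0.709, -0.705, 0.001, -0.001]
contact_force: [-1.9, -0.8, 9.2]
gripper_width: -0.2
grasp_force: 4.4
```

arm_command(
  rows=[
    {"grip":0,"linear":[0,0,1.5],"rot":[0,0,0]},
    {"grip":0,"linear":[0,0,3],"rot":[0,0,0]},
    {"grip":0,"linear":[0,0,4.5],"rot":[0,0,0]},
    {"grip":0,"linear":[0,0,5],"rot":[0,0,0]},
  ],
)

```text
clock: 38.5
position: [551.2, 128.5, 88.8]
ee_rot: [0.709, -0.705, 0.0, -0.0]
contact_force: [-4.6, 0.4, 10.8]
gripper_width: -0.1
grasp_force: 5.1
```

arm_command(
  rows=[
    {"grip":0,"linear":[0,0,2],"rot":[0,0,0]},
    {"grip":0,"linear":[0,0,4],"rot":[0,0,0]},
    {"grip":0,"linear":[0,0,5],"rot":[0,0,0]},
    {"grip":0,"linear":[0,0,5],"rot":[0,0,0]},
  ],
)

```text
clock: 39.0
position: [550.2, 128.4, 85.2]
ee_rot: [0.709, -0.705, -0.0, 0.001]
contact_force: [-10.1, 0.7, 19.8]
gripper_width: 0.1
grasp_force: 9.7
```

arm_command(
  rows=[
    {"grip":0,"linear":[0,0,1],"rot":[0,0,0]},
    {"grip":0,"linear":[0,0,2],"rot":[0,0,0]},
    {"grip":0,"linear":[0,0,3],"rot":[0,0,0]},
    {"grip":0,"linear":[0,0,3],"rot":[0,0,0]},
  ],
)

```text
clock: 39.5
position: [550.2, 128.4, 85.0]
ee_rot: [0.709, -0.705, 0.0, 0.001]
contact_force: [-17.0, 0.6, 34.3]
gripper_width: 0.1
grasp_force: 17.1
```

arm_command(
  rows=[
    {"grip":0,"linear":[0,0,-60],"rot":[0,0,0]},
    {"grip":1,"linear":[0,0,-120],"rot":[0,0,0]},
    {"grip":1,"linear":[-60,16,-140],"rot":[0,0,0]},
    {"grip":1,"linear":[-120,33,-140],"rot":[0,0,0]},
    {"grip":1,"linear":[-180,50,-140],"rot":[0,0,0]},
    {"grip":1,"linear":[-228,65,-140],"rot":[0,0,0]},
    {"grip":1,"linear":[-228,65,-140],"rot":[0,0,0]},
    {"grip":1,"linear":[-228,65,-140],"rot":[0,0,0]},
    {"grip":1,"linear":[-228,65,-140],"rot":[0,0,0]},
  ],
)

```text
clock: 40.62
position: [485.6, 355.1, 219.0]
ee_rot: [0.708, -0.706, 0.0, -0.0]
contact_force: [0.9, 0.6, -0.2]
gripper_width: 85.4
grasp_force: 0.0
```

```bash
cat >> h.py <<'E'
def holes(p,st,z,x0,x1,y0,y1,s=2.5):
    """dark round bolt holes with bright surround in plane z -> world xy"""
    m=rect(p,st,z,x0,x1,y0,y1,s); g=m.min(2)
    bw=(m.max(2)<45).astype(np.uint8); n,l,S,c=cv2.connectedComponentsWithStats(bw); out=[]
    for i in range(1,n):
        if 10*s*s<S[i][4]<70*s*s and 0.6<S[i][2]/S[i][3]<1.6: out.append((x0+c[i][1]/s,y0+c[i][0]/s))
    return np.array(out),m
def capposes(p,st,z=46,box=(380,620,230,490)):
    h,m=holes(p,st,z,*box); r=[]
    for i in range(len(h)):
        for j in range(i):
            d=h[i]-h[j]
            if 32<np.hypot(*d)<41:
                C=(h[i]+h[j])/2; a=np.arctan(d[1]/d[0]); r.append((*C.round(1),round(a,3),round(np.hypot(*d),1)))
    return r,m
def setcmd(st):
    json.dump([*map(float,st['position']),2*float(np.arctan2(st['ee_rot'][1]*np.sign(st['ee_rot'][0]),abs(st['ee_rot'][0])))],open('cmd.json','w'))
E
python3 - <<'E'
from h import *
p,st=snap('wrist'); print(st['position'],st['ee_rot'].round(4))
r,m=capposes(p,st);print(r); setcmd(st)
cv2.imwrite('pics/c2.png',cv2.cvtColor(m,cv2.COLOR_RGB2BGR))
x,y,a=r[0][:3]
E
```

```text
[485.57288463 355.14308175 218.9618276 ] [ 0.7082 -0.706   0.     -0.    ]
[(np.float64(436.9), np.float64(444.0), np.float64(0.392), np.float64(36.0)), (np.float64(437.9), np.float64(294.5), np.float64(0.482), np.float64(35.9))]
```

Run:
```python
from h import *
plan((437.9,294.5,90,-1.094),(437.9,294.5,20,-1.094))
```

```text
linear [60.5, 48.0, 129.0] rot -0.474 rows>= 3
linear [60.5, 48.0, 199.0] rot -0.474 rows>= 2
cmd [437.756 294.498  19.962  -1.094]
```

arm_command(
  rows=[
    {"grip":1,"linear":[60.5,48,129],"rot":[0,0,-0.474]},
    {"grip":1,"linear":[60.5,48,129],"rot":[0,0,-0.474]},
    {"grip":1,"linear":[60.5,48,129],"rot":[0,0,-0.474]},
    {"grip":1,"linear":[60.5,48,129],"rot":[0,0,-0.474]},
    {"grip":1,"linear":[60.5,48,165],"rot":[0,0,-0.474]},
    {"grip":1,"linear":[60.5,48,199],"rot":[0,0,-0.474]},
    {"grip":1,"linear":[60.5,48,199],"rot":[0,0,-0.474]},
    {"grip":0,"linear":[60.5,48,199],"rot":[0,0,-0.474]},
    {"grip":0,"linear":[60.5,48,199],"rot":[0,0,-0.474]},
    {"grip":0,"linear":[60.5,48,199],"rot":[0,0,-0.474]},
  ],
)

```text
clock: 41.92
position: [438.7, 296.8, 22.1]
ee_rot: [0.855, -0.519, 0.001, -0.002]
contact_force: [-1.1, -0.4, 6.5]
gripper_width: 58.5
grasp_force: 67.1
```

arm_command(
  rows=[
    {"grip":0,"linear":[0,0,0],"rot":[0,0,0]},
    {"grip":0,"linear":[0,0,-15],"rot":[0,0,0]},
    {"grip":0,"linear":[0,0,-60],"rot":[0,0,0]},
    {"grip":0,"linear":[0,0,-120],"rot":[0,0,0]},
    {"grip":0,"linear":[0,0,-120],"rot":[0,0,0]},
    {"grip":0,"linear":[0,0,-120],"rot":[0,0,0]},
  ],
)

```text
clock: 42.68
position: [436.2, 294.6, 139.3]
ee_rot: [0.854, -0.52, -0.001, 0.001]
contact_force: [-0.5, -0.4, -5.2]
gripper_width: 58.7
grasp_force: 67.2
```

Run:
```python
from h import *
json.dump([437.76,294.5,139.96,-1.094],open('cmd.json','w'))
plan((551.6,78.9,140,-1.567))
```

```text
linear [244.0, -2.0, -0.0] rot 0.473 rows>= 4
cmd [551.517  78.631 139.96   -1.567]
```

arm_command(
  rows=[
    {"grip":0,"linear":[50,0,0],"rot":[0,0,0.1]},
    {"grip":0,"linear":[100,0,0],"rot":[0,0,0.2]},
    {"grip":0,"linear":[150,-1,0],"rot":[0,0,0.3]},
    {"grip":0,"linear":[200,-2,0],"rot":[0,0,0.4]},
    {"grip":0,"linear":[244,-2,0],"rot":[0,0,0.473]},
    {"grip":0,"linear":[244,-2,0],"rot":[0,0,0.473]},
    {"grip":0,"linear":[244,-2,25],"rot":[0,0,0.473]},
    {"grip":0,"linear":[244,-2,45],"rot":[0,0,0.473]},
    {"grip":0,"linear":[244,-2,50],"rot":[0,0,0.473]},
    {"grip":0,"linear":[244,-2,50],"rot":[0,0,0.473]},
  ],
)

```text
clock: 43.92
position: [551.0, 80.0, 89.0]
ee_rot: [0.709, -0.705, -0.0, 0.001]
contact_force: [-0.0, -0.2, -4.7]
gripper_width: 58.5
grasp_force: 67.1
```

arm_command(
  rows=[
    {"grip":0,"linear":[0,0,3],"rot":[0,0,0]},
    {"grip":0,"linear":[0,0,6],"rot":[0,0,0]},
    {"grip":0,"linear":[0,0,9],"rot":[0,0,0]},
    {"grip":0,"linear":[0,0,12],"rot":[0,0,0]},
    {"grip":0,"linear":[0,0,14],"rot":[0,0,0]},
    {"grip":0,"linear":[0,0,14],"rot":[0,0,0]},
  ],
)

```text
clock: 44.68
position: [552.3, 80.0, 76.0]
ee_rot: [0.709, -0.705, 0.0, -0.001]
contact_force: [1.4, -1.1, -4.6]
gripper_width: 58.8
grasp_force: 67.2
```

arm_command(
  rows=[
    {"grip":1,"linear":[0,0,0],"rot":[0,0,0]},
    {"grip":1,"linear":[0,0,0],"rot":[0,0,0]},
    {"grip":1,"linear":[0,0,0],"rot":[0,0,0]},
    {"grip":1,"linear":[0,0,-20],"rot":[0,0,0]},
    {"grip":1,"linear":[0,0,-65],"rot":[0,0,0]},
    {"grip":0,"linear":[0,0,-65],"rot":[0,0,0]},
    {"grip":0,"linear":[0,0,-65],"rot":[0,0,0]},
    {"grip":0,"linear":[0,0,-65],"rot":[0,0,0]},
    {"grip":0,"linear":[0,0,-65],"rot":[0,0,0]},
    {"grip":0,"linear":[0,0,-65],"rot":[0,0,0]},
  ],
)

```text
clock: 45.92
position: [551.4, 79.8, 140.2]
ee_rot: [0.709, -0.705, -0.0, 0.001]
contact_force: [-0.4, -0.0, 1.2]
gripper_width: 0.2
grasp_force: 0.0
```

Run:
```python
from h import *
p,st=snap('wrist'); print(st['position'],st['ee_rot'].round(4),st['gripper_width'])
for z in (85,97):
    r,m=capposes(p,st,z,(500,610,40,160)); print(z,r)
```

```text
[551.38366338  79.75082718 140.23672868] [ 7.091e-01 -7.052e-01 -2.000e-04  6.000e-04] 0.1668132914341061
85 [(np.float64(552.7), np.float64(83.3), np.float64(0.003), np.float64(38.6))]
97 [(np.float64(552.7), np.float64(78.9), np.float64(0.005), np.float64(36.3))]
```

Cap 2 is loose in the mouth at (552.7, 78.9) with its top at about 98 mm. Tapping it down.

arm_command(
  rows=[
    {"grip":0,"linear":[1,0.5,20],"rot":[0,0,0]},
    {"grip":0,"linear":[1,0.5,38],"rot":[0,0,0]},
    {"grip":0,"linear":[1,0.5,43],"rot":[0,0,0]},
    {"grip":0,"linear":[1,0.5,46],"rot":[0,0,0]},
    {"grip":0,"linear":[1,0.5,49],"rot":[0,0,0]},
    {"grip":0,"linear":[1,0.5,52],"rot":[0,0,0]},
    {"grip":0,"linear":[1,0.5,54],"rot":[0,0,0]},
    {"grip":0,"linear":[1,0.5,56],"rot":[0,0,0]},
  ],
)

```text
clock: 46.98
position: [555.9, 79.4, 91.1]
ee_rot: [0.71, -0.704, 0.004, -0.004]
contact_force: [-3.6, -2.5, 28.4]
gripper_width: 0.1
grasp_force: 13.8
```

arm_command(
  rows=[
    {"grip":0,"linear":[0,0,1.5],"rot":[0,0,0]},
    {"grip":0,"linear":[0,0,3],"rot":[0,0,0]},
    {"grip":0,"linear":[0,0,4],"rot":[0,0,0]},
    {"grip":0,"linear":[0,0,5],"rot":[0,0,0]},
    {"grip":0,"linear":[0,0,5],"rot":[0,0,0]},
  ],
)

```text
clock: 47.6
position: [551.0, 79.1, 85.2]
ee_rot: [0.71, -0.705, 0.001, -0.0]
contact_force: [-12.6, 1.5, 27.8]
gripper_width: 0.2
grasp_force: 14.1
```

arm_command(
  rows=[
    {"grip":0,"linear":[0,0,1],"rot":[0,0,0]},
    {"grip":0,"linear":[0,0,1.5],"rot":[0,0,0]},
    {"grip":0,"linear":[0,0,1.5],"rot":[0,0,0]},
  ],
)

```text
clock: 47.98
position: [551.1, 79.1, 85.2]
ee_rot: [0.71, -0.704, 0.001, -0.0]
contact_force: [-16.1, 1.3, 36.0]
gripper_width: 0.0
grasp_force: 18.0
```

arm_command(
  rows=[
    {"grip":0,"linear":[0,0,-60],"rot":[0,0,0]},
    {"grip":1,"linear":[0,0,-120],"rot":[0,0,0]},
    {"grip":1,"linear":[-60,16,-140],"rot":[0,0,0]},
    {"grip":1,"linear":[-120,33,-140],"rot":[0,0,0]},
    {"grip":1,"linear":[-180,50,-140],"rot":[0,0,0]},
    {"grip":1,"linear":[-240,65,-140],"rot":[0,0,0]},
    {"grip":1,"linear":[-278,65,-140],"rot":[0,0,0]},
    {"grip":1,"linear":[-278,65,-140],"rot":[0,0,0]},
    {"grip":1,"linear":[-278,65,-140],"rot":[0,0,0]},
  ],
)

```text
clock: 49.1
position: [484.4, 356.1, 218.2]
ee_rot: [0.709, -0.705, 0.0, 0.0]
contact_force: [0.1, -0.1, 0.2]
gripper_width: 85.1
grasp_force: 0.0
```

Run:
```python
from h import *
p,st=snap('wrist'); print(st['position'],st['ee_rot'].round(4))
r,m=capposes(p,st);print(r); setcmd(st)
d=rect(p,st,75,380,560,380,540,3.3);cv2.imwrite('pics/c3.png',cv2.cvtColor(d,cv2.COLOR_RGB2BGR))
```

```text
[484.41047381 356.07669679 218.20197004] [ 7.091e-01 -7.051e-01  0.000e+00  4.000e-04]
[(np.float64(436.9), np.float64(444.0), np.float64(0.39), np.float64(36.1))]
```

View pics/c3.png

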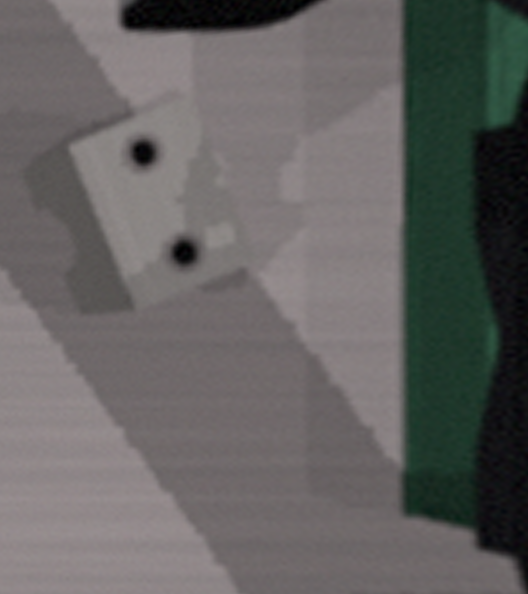

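Cap C hasn't moved, at (436.9, 444) and 0.385 rad. The green tray starts beyond y≈500, so there is clearance for the fingers.

Run:
```python
from h import *
plan((436.9,444,90,-1.187),(436.9,444,20,-1.187))
json.dump([436.9,444,140,-1.187],open('cmd.json','w'))
plan((551.8,28.9+1.2,140,-1.567))
```

```text
linear [-88.0, 47.0, 128.0] rot -0.378 rows>= 3
linear [-88.0, 47.0, 198.0] rot -0.378 rows>= 2
cmd [436.923 443.815  20.202  -1.187]
linear [427.0, 48.5, -0.0] rot 0.38 rows>= 7
cmd [551.816  29.904 140.     -1.567]
```

arm_command(
  rows=[
    {"grip":1,"linear":[-88,47,128],"rot":[0,0,-0.378]},
    {"grip":1,"linear":[-88,47,128],"rot":[0,0,-0.378]},
    {"grip":1,"linear":[-88,47,128],"rot":[0,0,-0.378]},
    {"grip":1,"linear":[-88,47,128],"rot":[0,0,-0.378]},
    {"grip":1,"linear":[-88,47,165],"rot":[0,0,-0.378]},
    {"grip":1,"linear":[-88,47,198],"rot":[0,0,-0.378]},
    {"grip":1,"linear":[-88,47,198],"rot":[0,0,-0.378]},
    {"grip":0,"linear":[-88,47,198],"rot":[0,0,-0.378]},
    {"grip":0,"linear":[-88,47,198],"rot":[0,0,-0.378]},
    {"grip":0,"linear":[-88,47,198],"rot":[0,0,-0.378]},
  ],
)

```text
clock: 50.4
position: [438.4, 445.4, 23.2]
ee_rot: [0.829, -0.559, 0.0, -0.002]
contact_force: [0.6, -0.9, 6.3]
gripper_width: 58.8
grasp_force: 67.7
```

arm_command(
  rows=[
    {"grip":0,"linear":[0,0,0],"rot":[0,0,0]},
    {"grip":0,"linear":[0,0,-15],"rot":[0,0,0]},
    {"grip":0,"linear":[0,0,-60],"rot":[0,0,0]},
    {"grip":0,"linear":[0,0,-120],"rot":[0,0,0]},
    {"grip":0,"linear":[0,0,-120],"rot":[0,0,0]},
    {"grip":0,"linear":[0,0,-120],"rot":[0,0,0]},
  ],
)

```text
clock: 51.15
position: [436.0, 443.2, 139.7]
ee_rot: [0.829, -0.56, -0.001, 0.001]
contact_force: [-0.3, -0.8, -5.5]
gripper_width: 58.7
grasp_force: 66.7
```

arm_command(
  rows=[
    {"grip":0,"linear":[50,6,0],"rot":[0,0,0.05]},
    {"grip":0,"linear":[100,12,0],"rot":[0,0,0.1]},
    {"grip":0,"linear":[150,17,0],"rot":[0,0,0.15]},
    {"grip":0,"linear":[200,23,0],"rot":[0,0,0.2]},
    {"grip":0,"linear":[250,29,0],"rot":[0,0,0.25]},
    {"grip":0,"linear":[300,34,0],"rot":[0,0,0.3]},
    {"grip":0,"linear":[350,40,0],"rot":[0,0,0.35]},
    {"grip":0,"linear":[400,46,0],"rot":[0,0,0.38]},
    {"grip":0,"linear":[427,48.5,0],"rot":[0,0,0.38]},
    {"grip":0,"linear":[427,48.5,0],"rot":[0,0,0.38]},
  ],
)

```text
clock: 52.4
position: [550.4, 27.9, 137.9]
ee_rot: [-0.707, 0.707, 0.001, -0.002]
contact_force: [-0.3, 0.4, -5.2]
gripper_width: 58.8
grasp_force: 66.7
```

arm_command(
  rows=[
    {"grip":0,"linear":[0,0,25],"rot":[0,0,0]},
    {"grip":0,"linear":[0,0,45],"rot":[0,0,0]},
    {"grip":0,"linear":[0,0,50],"rot":[0,0,0]},
    {"grip":0,"linear":[0,0,54],"rot":[0,0,0]},
    {"grip":0,"linear":[0,0,58],"rot":[0,0,0]},
    {"grip":0,"linear":[0,0,62],"rot":[0,0,0]},
    {"grip":0,"linear":[0,0,64],"rot":[0,0,0]},
    {"grip":0,"linear":[0,0,64],"rot":[0,0,0]},
  ],
)

```text
clock: 53.4
position: [552.8, 30.3, 76.8]
ee_rot: [0.708, -0.706, 0.001, -0.001]
contact_force: [2.9, -0.5, -4.4]
gripper_width: 58.6
grasp_force: 66.7
```

arm_command(
  rows=[
    {"grip":1,"linear":[0,0,0],"rot":[0,0,0]},
    {"grip":1,"linear":[0,0,0],"rot":[0,0,0]},
    {"grip":1,"linear":[0,0,0],"rot":[0,0,0]},
    {"grip":1,"linear":[0,0,-20],"rot":[0,0,0]},
    {"grip":1,"linear":[0,0,-65],"rot":[0,0,0]},
    {"grip":0,"linear":[0,0,-65],"rot":[0,0,0]},
    {"grip":0,"linear":[0,0,-65],"rot":[0,0,0]},
    {"grip":0,"linear":[0,0,-65],"rot":[0,0,0]},
    {"grip":0,"linear":[0,0,-65],"rot":[0,0,0]},
    {"grip":0,"linear":[0,0,-65],"rot":[0,0,0]},
  ],
)

```text
clock: 54.65
position: [551.7, 30.0, 140.7]
ee_rot: [0.708, -0.706, -0.0, 0.001]
contact_force: [-0.8, 1.3, 0.7]
gripper_width: -0.2
grasp_force: 0.0
```

Run:
```python
from h import *
p,st=snap('wrist'); print(st['position'],st['ee_rot'].round(4),st['gripper_width'])
r,m=capposes(p,st,97,(500,610,-20,110)); print(r)
```

```text
[551.6559852   30.00820865 140.70871581] [ 7.084e-01 -7.059e-01 -3.000e-04  5.000e-04] -0.20087320841978987
[(np.float64(552.9), np.float64(30.8), np.float64(0.008), np.float64(36.3))]
```

arm_command(
  rows=[
    {"grip":0,"linear":[0,0.5,20],"rot":[0,0,0]},
    {"grip":0,"linear":[0,0.5,38],"rot":[0,0,0]},
    {"grip":0,"linear":[0,0.5,43],"rot":[0,0,0]},
    {"grip":0,"linear":[0,0.5,45],"rot":[0,0,0]},
    {"grip":0,"linear":[0,0.5,47],"rot":[0,0,0]},
    {"grip":0,"linear":[0,0.5,49],"rot":[0,0,0]},
    {"grip":0,"linear":[0,0.5,51],"rot":[0,0,0]},
    {"grip":0,"linear":[0,0.5,53],"rot":[0,0,0]},
    {"grip":0,"linear":[0,0.5,55],"rot":[0,0,0]},
  ],
)

```text
clock: 55.82
position: [556.5, 30.4, 91.4]
ee_rot: [0.709, -0.705, 0.004, -0.004]
contact_force: [-1.2, -1.7, 22.1]
gripper_width: -0.2
grasp_force: 10.7
```

arm_command(
  rows=[
    {"grip":0,"linear":[0,0,1.5],"rot":[0,0,0]},
    {"grip":0,"linear":[0,0,3],"rot":[0,0,0]},
    {"grip":0,"linear":[0,0,4.5],"rot":[0,0,0]},
    {"grip":0,"linear":[0,0,6],"rot":[0,0,0]},
    {"grip":0,"linear":[0,0,6],"rot":[0,0,0]},
  ],
)

```text
clock: 56.45
position: [551.1, 30.0, 85.2]
ee_rot: [0.709, -0.705, 0.0, 0.0]
contact_force: [-11.0, 1.8, 26.1]
gripper_width: 0.1
grasp_force: 12.9
```

arm_command(
  rows=[
    {"grip":0,"linear":[0,0,1.5],"rot":[0,0,0]},
    {"grip":0,"linear":[0,0,1.5],"rot":[0,0,0]},
    {"grip":0,"linear":[0,0,-60],"rot":[0,0,0]},
    {"grip":0.3,"linear":[-30,0,-120],"rot":[0,0,0]},
    {"grip":0.3,"linear":[-55,0,-150],"rot":[0,0,0]},
    {"grip":0.3,"linear":[-55,0,-150],"rot":[0,0,0]},
    {"grip":0.3,"linear":[-55,0,-150],"rot":[0,0,0]},
    {"grip":0.3,"linear":[-55,0,-150],"rot":[0,0,0]},
    {"grip":0.3,"linear":[-55,0,-150],"rot":[0,0,0]},
  ],
)

```text
clock: 57.58
position: [550.8, 84.4, 229.1]
ee_rot: [0.708, -0.706, -0.0, 0.001]
contact_force: [0.2, 0.3, -0.6]
gripper_width: 25.3
grasp_force: 0.0
```

Run:
```python
from h import *
p,st=snap('wrist'); print(st['position'],st['contact_force'],st['clock'])
r,m=capposes(p,st,85,(500,610,-10,165)); print(r)
m=rect(p,st,39,480,620,-70,170,3.3)
cv2.imwrite('pics/f1.png',cv2.cvtColor(m,cv2.COLOR_RGB2BGR))
```

```text
[550.79906496  84.37190698 229.13352787] [ 0.22255159  0.31402426 -0.60263862] 57.575
[(np.float64(550.8), np.float64(127.6), np.float64(0.008), np.float64(36.0)), (np.float64(551.8), np.float64(29.9), np.float64(0.01), np.float64(36.0)), (np.float64(551.5), np.float64(78.3), np.float64(0.004), np.float64(35.9))]
```

View pics/f1.png

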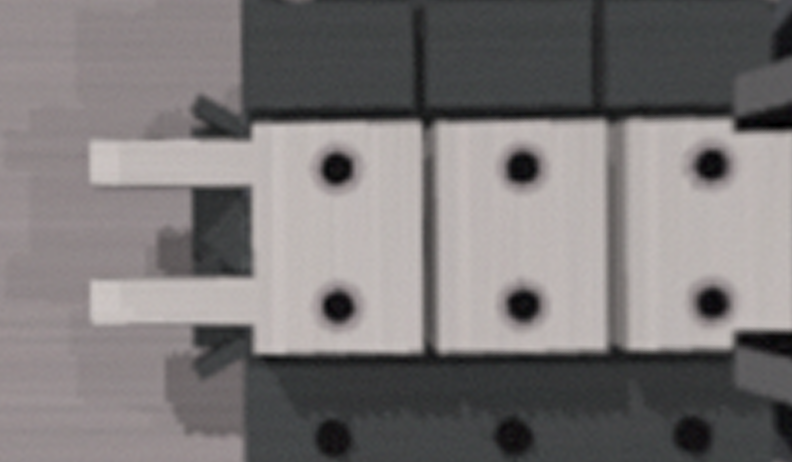

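The picture shows all three caps seated, with hole spacing of 36.0 px at the 85 mm plane on each. They sit at y≈30, 78 and 128. Both bar tails line up at column 91, which is y≈-42, so both bars are home. Handing in.

```bash
python3 -c "
from bench import job
print(job.job_done())"
```

```text
the job is handed in; nothing more can be done
None
```

The job is handed in, but I got no verdict back. Both parallels are fully home against their stops, and all three caps are centred on their own jaws and tapped down onto the parallels; none of my moves touched the other things on the bench.

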